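# Set the truing pin on the high spot of a whetstone

### The job

The grinder's sharpening stone has worn out of flat and catches the truing pin at one spot in its turn. Turn the stone gently by its hand nut, feel for the spot where it drags hardest and leave the stone standing with the middle of that high spot under the pin; then swing the truing tool's clamp lever fully home and let go, leaving the other things on the bench alone.

Things in the scene. Friction and masses are not known exactly. Their poses are not given: they have to be found in the camera images.
- grinder: Horizontal whetstone grinder, fixed: grey base 400 x 270 mm, 53 mm high, round black tray 266 mm across (rim 99 mm above the bench), grey motor housing on its +x side, top 150 mm up. Origin on the bench under the stone's axis; z up; -x is its front (switches), the truing tool stands on its +y side.
- stone: Tan round stone, 200 mm across, 22 mm thick, lying flat, top face 113 mm above the bench, with its hand nut fixed on it. Origin on the axis, at its underside. Turns about its z, no stops, either way; one arm of the nut points along its x, the others at +-120 degrees. Takes 2 N at 52 mm from the axis to turn (0.1 N m), has some inertia, stays where it is left.
- nut_centre (a point): Point on the stone's axis at mid-height of the black nut's three arms, 186 mm above the bench. Each arm: a bar 15 mm wide, 22 mm high (175 to 197 mm up), reaching 72 mm from the axis, round end 19 mm across. Hub 38 mm across, ends 210 mm up. The space between two arms is open from above down to the stone, so an arm can be pushed round from its side.
- pin_tip_site (a point): Tip of the sprung truing pin at the stone's face, 88 mm from the axis. Brass, head 156 mm up, in a block 28 mm wide starting 75 mm from the axis. The stone's one hump, too shallow to see, angle unknown, is 50 mm long along the turn, 2 mm high, even to both sides; under the pin it raises the drag felt while turning to about 12 N (at 52 mm) at its middle; elsewhere the pin is free.
- truing_tool: Aluminium arm fixed on a steel post at the grinder's +y side, carrying the pin and the clamp lever. The arm is 34 mm wide, its top 146 mm above the bench, and runs out along +y to 186 mm from the stone's axis. Origin at the tip of the pin; axes parallel to the grinder's.
- lever_pivot (a point): Point on the upright pivot axis of the clamp lever, on the arm 44 mm beyond the pin, at the lever's height (172 mm above the bench).
- lever_knob (a point): Centre of the black ball, 21 mm across, at the end of the clamp lever, 68 mm from the pivot. The lever is a dark steel bar 11 mm thick, its axis 170 to 172 mm above the bench.
- clamp_lever (a joint): Angle of the clamp lever, rad. 0: open, pointing to the grinder's -x (front). It swings clockwise seen from above and is fully home at its stop at 1.571, lying along the arm and pointing to the grinder's +y. It takes about 2 N at 55 mm from the pivot and stays where it is left.
- plane_iron: Bystander: loose steel plane blade 50 x 170 x 4 mm lying on the motor housing.
- dressing_block: Bystander: loose grey dressing block 70 x 24 x 30 mm beside the grinder, on its -y side.
- tape_roll: Bystander: loose roll of yellow tape 104 mm across, 36 mm high, on the right of the bench.
- screwdriver: Bystander: loose screwdriver 200 mm long, on the right of the bench.
- chisel: Bystander: loose chisel 250 mm long with wooden handle, on the right of the bench.
- orbital_sander: Bystander: loose dark sander 125 mm across, 144 mm high, on the right of the bench.
- glue_bottle: Bystander: loose white bottle 54 mm across, 150 mm high, on the far right of the bench.
- screw_tin: Bystander: loose steel bowl 80 mm across, 30 mm high, beside the truing tool's post.

How it is judged (in metres and radians):
On the way, in this order (a step that is already met when the one before it is completed fails the run):
1. The stone stands still with its high spot under the pin, the clamp lever not yet moved home (contact force between stone and truing_tool above 5.8 N and angular speed of stone below 0.05 rad/s and value of joint clamp_lever below 0.7 rad), for 0.2 s.
2. The clamp lever is swung home with the high spot still under the pin (contact force between stone and truing_tool above 5.8 N and value of joint clamp_lever above 1.45 rad), for 0.2 s.
At the end, for the whole second after the job is handed in: The stone is at rest with the hump pressing on the pin with more than 5.8 N (about 9.7 N at its middle, so within about 15 mm of the middle), and the clamp lever is within 0.12 rad of its stop (all of step 2 and angular speed of stone below 0.05 rad/s); the robot touches nothing.
It fails at once if The robot presses on the stone or its hand nut with more than 25 N (contact force between any of the fingers, the arm and stone above 25 N).
It fails at once if The robot presses on the truing tool or its lever with more than 25 N (contact force between any of the fingers, the arm and truing_tool above 25 N).
It fails at once if A bystander is shifted by more than 20 mm (distance of any of plane_iron, dressing_block, tape_roll, screwdriver, chisel, orbital_sander, glue_bottle, screw_tin from where it was at the start of the episode above 0.02 m).
It also fails if it takes over 72 s, if anything falls off the work surface, if the arm or the gripper's body presses on something with over 40 N, if the wrist force passes 120 N, or if a joint passes its speed limit or range.

### The arm

A 7-joint arm with a two-finger parallel gripper is mounted at the origin on the work surface. World frame = base frame: x ahead of the robot, y to its left, z up, the work surface at z = 0. Lengths are in mm, angles in rad, forces in N, time in s.
With the tool pointing down it reaches from about 400 to 850 mm from the base axis. Payload 4.5 kg.
Tool frame: the origin (TCP) lies where the fingers leave the gripper's body, on its centre line; the fingertips stand 64 mm ahead of it and the grasp point (between the pads) lies 45 mm ahead of it; z points along the fingers, y is the direction in which the jaws open and shut (so a half turn about z gives the same grasp; the last joint's range is limited). The gripper opens to 88 mm and grips with 3 to 60 N. Pads are 18 mm wide; open, the fingers measure 123 mm over their backs; the gripper's body (75 mm by 187 mm) begins 45 mm behind the grasp point.
Start: joints at [-1.213, 0.689, -0.195, 1.565, 0.157, 0.902, -0.215], TCP at [198.837, 592.546, 302.743] pointing down, gripper open.
Joint ranges: [-3.01, 3.01], [-0.46, 2.08], [-1.47, 1.51], [0.13, 2.56], [-1, 4.14], [0.04, 2.09], [-2.66, 2.66]. Speed limits (rad/s): [2.57, 2.57, 3.14, 3.14, 3.14, 3.14, 3.14].

### API

Orientations are given as [roll, pitch, yaw] about the fixed x, y, z axes, in that order (R = Rz(yaw) Ry(pitch) Rx(roll)).
In Python, from workcell import ctrl gives the robot as it stands.
- The arm moves only by the tool move_arm, never from a script. Its argument "increments" is a list of rows, each a list of 7 numbers: the opening, from 0 (shut) to 1 (fully open), then the shift along the world's x, y, z in cm, then the turn, a rotation vector about the world's x, y, z in rad. In form: [[fingers, x, y, z, wx, wy, wz], ...]. A call has 1 to 20 rows; each row is the pose to reach, as a shift and turn from the pose measured when the call began; what a row does not reach only later rows make up. A row lasts 1/10 s, in which the tool goes at most 50 mm and 8.59 degrees, less where a joint would pass 70% of its speed; a pose out of reach is approached as far as the arm can. A call with a gripper value outside its range is refused whole. The fingers move at their own pace and stop on an object; the grip force is fixed at half the most. Time passes only in rows, so rows that repeat a pose let the fingers close. It gives the time, the measured TCP pose, the force and the opening at its end, in the units of the state.
- ctrl.read_state(): the state, without advancing time (a new reading comes with each control period).
- ctrl.grab_frame(name): name is "scene" or "side" or "wrist"; returns a dict with "color" (384x512x3 uint8, red, green, blue), "vertical_fov" (degrees; the focal length in pixels is half the picture's height over the tangent of half this angle, whatever the lens; pixels are square), "cx", "cy" (the principal point, pixels), "dist_coeffs" ([k1, k2, p1, p2, k3] as OpenCV has them; the pictures are not rectified), "R" (3x3) and "t" (3): a world point X has camera coordinates R X + t. Camera axes: x right, y down, z forward; pixel columns grow to the right and rows downward; lengths in mm; the calibration is good to about 2 mm. A picture is of the moment at which its call begins. There is no depth.
- ctrl.hand_in(): hands the job in, once; it reports no verdict.
The state is a dict: "time_s": time; "joint_pos": joint angles; "joint_velocities": joint speeds; "joint_efforts": joint torques, N m; "ee_pos": TCP position; "eef_rot": TCP orientation; "force": force on the tool from outside, world axes, zero at the start; "moment": the same for the moment, N m; "width": finger opening in mm.
Only numpy, scipy, OpenCV 4.12 (cv2) and the standard library are available. Lean on these libraries where they do the work, as an engineer would, in place of code of your own. Each camera call takes 0.05 s, during which the arm holds its last target.

## Working session

There is one attempt and no reset: what is moved stays moved. The work goes in short steps, Python scripts to look and compute and a tool call to move; the robot and the scene stay as the last step left them, time stands still between calls to the robot, and variables do not carry over. Pictures are saved under pics/ and viewed, and the job is handed in when it is done.

Besides the shell and the picture viewer there is one more tool, called after ">>>" by a JSON object that holds its "method" and its "body". move_arm: Moves the arm, as the interface text tells. Its arguments: {"type":"object","properties":{"increments":{"type":"array","items":{"type":"array","items":{"type":"number"}}}},"required":["increments"]}

```bash
mkdir -p pics; ls; cat > h.py <<'E'
import numpy as np,cv2
from workcell import ctrl
def grab(name,fn):
    f=ctrl.grab_frame(name); cv2.imwrite('pics/'+fn,f['color'][:,:,::-1])
    import pickle; pickle.dump(f,open('pics/'+fn+'.pkl','wb')); return f
def K(f):
    fl=192/np.tan(np.radians(f['vertical_fov'])/2)
    return np.array([[fl,0,f['cx']],[0,fl,f['cy']],[0,0,1.]])
def ray(f,u,v,z):
    p=cv2.undistortPoints(np.array([[[u,v]]],float),K(f),np.array(f['dist_coeffs'],float))[0,0]
    R=np.array(f['R']);t=np.array(f['t'])
    d=R.T@np.array([p[0],p[1],1]);c=-R.T@t
    return c+d*(z-c[2])/d[2]
def proj(f,X):
    R=np.array(f['R'],float);t=np.array(f['t'],float)
    return cv2.projectPoints(np.array(X,float).reshape(-1,3),cv2.Rodrigues(R)[0],t,K(f),np.array(f['dist_coeffs'],float))[0][:,0]
E
python3 - <<'E'
from h import *
for n in('scene','side','wrist'):
    f=grab(n,n+'0.png'); print(n,-np.array(f['R']).T@f['t'],f['vertical_fov'])
    im=cv2.imread('pics/'+n+'0.png'); cv2.imwrite('pics/'+n+'0b.png',cv2.resize(im,(800,600),interpolation=cv2.INTER_CUBIC))
print(ctrl.read_state())
E
```

```text
pics
scene [ 915.3152692  -573.69714319 1000.36056653] 52.56588854181288
side [484.4713077  526.88589093 832.18432248] 54.70800740026051
wrist [134.67201059 614.28463097 384.55213355] 65.40869456025383
{'time_s': 0.15, 'joint_pos': array([-1.21319941,  0.68978356, -0.19452865,  1.56606155,  0.15728948,
        0.90250832, -0.21509853]), 'joint_velocities': array([-0.00024791, -0.00296506,  0.00105056, -0.00378409, -0.00023121,
        0.00181602, -0.00038013]), 'joint_efforts': array([-1.28377764e-03, -5.27862775e+01, -1.26862910e+00, -1.53589600e+01,
       -5.25392394e-02,  3.81977647e-03,  1.10203753e-04]), 'ee_pos': array([198.76033699, 592.15595752, 302.1107023 ]), 'eef_rot': array([-3.14022311e+00,  9.26109682e-05,  2.81785171e+00]), 'force': array([ 0.54794938, -0.31470719, -1.07762744]), 'moment': array([ 0.03173602, -0.00240263,  0.06173957]), 'width': 88.08759985810615}
```

View pics/scene0b.png

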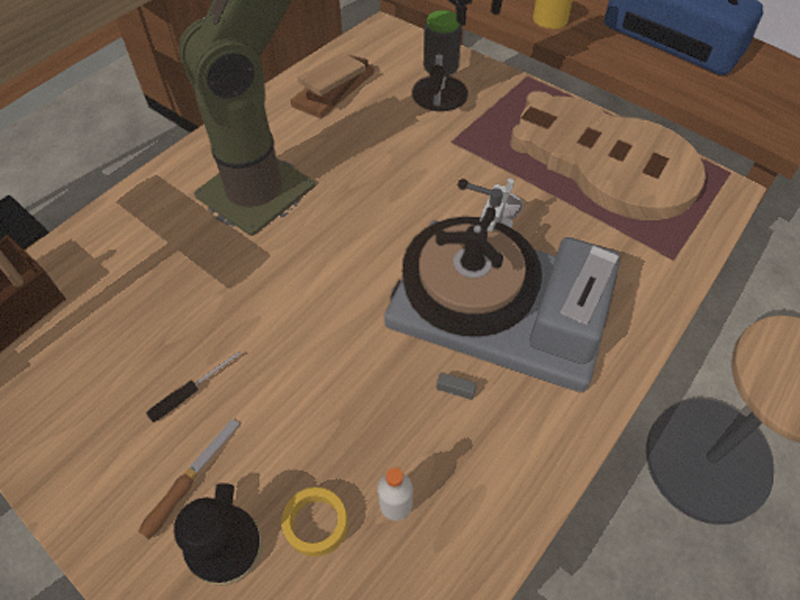

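View pics/side0b.png

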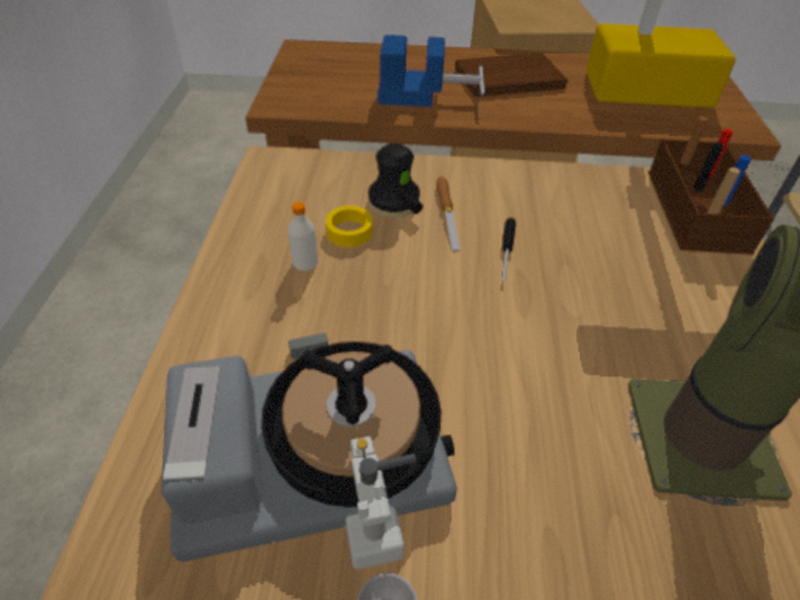

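View pics/wrist0b.png

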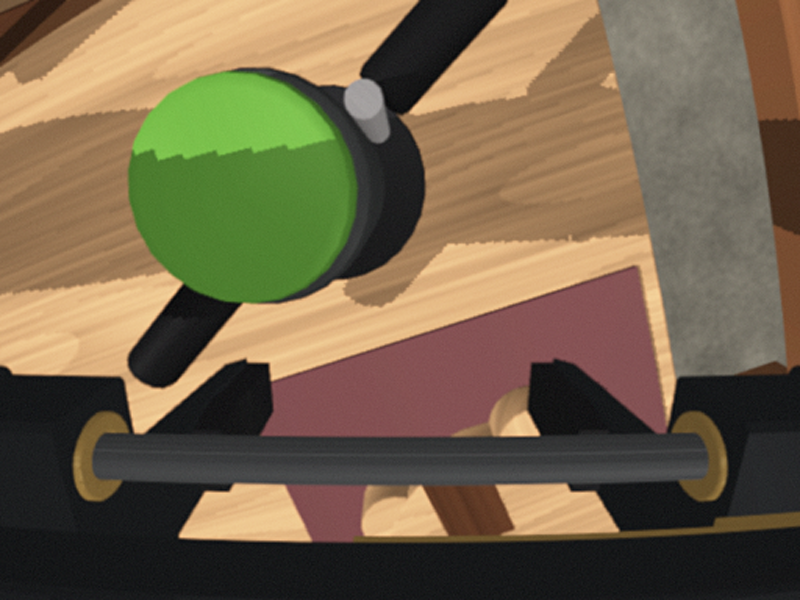

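Scene: the stone is at about (473,262) of the enlarged picture and the knob at (462,184). In the side view the hub top is at (349,368) and the knob at about (448,446). I need crops to read these more closely.

```bash
python3 - <<'E'
import cv2
im=cv2.imread('pics/side0.png')[210:384,100:300]; cv2.imwrite('pics/side0c.png',cv2.resize(im,None,fx=4,fy=3.4*4/3.4*0.86,interpolation=cv2.INTER_CUBIC)) if 0 else cv2.imwrite('pics/side0c.png',cv2.resize(im[:150],(800,600),interpolation=cv2.INTER_CUBIC))
im=cv2.imread('pics/scene0.png')[105:225,240:400]; cv2.imwrite('pics/scene0c.png',cv2.resize(im,(800,600),interpolation=cv2.INTER_CUBIC))
E
```

```text
(no output)
```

View pics/side0c.png

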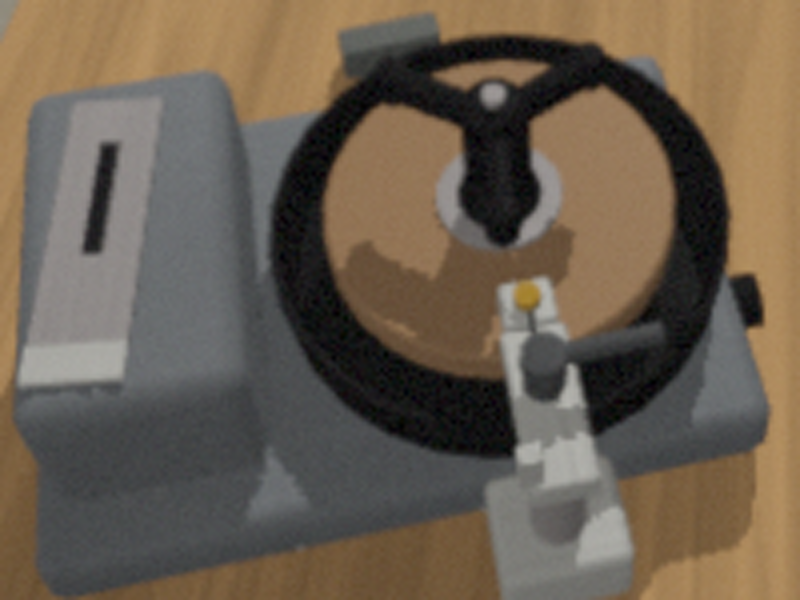

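View pics/scene0c.png

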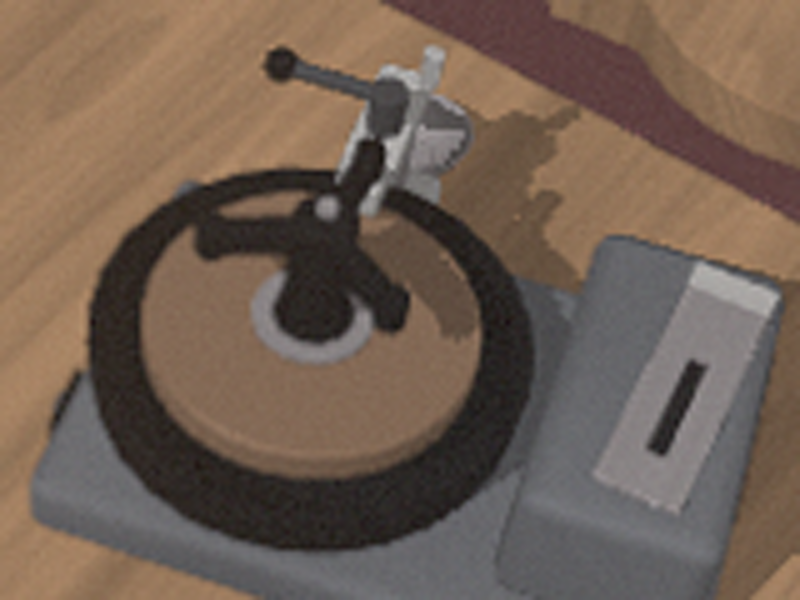

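```bash
python3 - <<'E'
from h import *
import pickle
S=pickle.load(open('pics/side0.png.pkl','rb'));C=pickle.load(open('pics/scene0.png.pkl','rb'))
s=lambda u,v,z:ray(S,100+u/4-.4,210+v/4-.4,z).round(1)
c=lambda u,v,z:ray(C,240+u/5-.4,105+v/5-.4,z).round(1)
for z in(205,210,215):print('hub',z,s(493,94,z),c(327,206,z))
print('knob',s(683,328,171),c(281,63,171))
print('pin head',s(526,295,156))
print('pivot',s(545,350,185),c(388,90,185))
print('arms scene',c(375,148,197),c(205,235,190),c(395,308,190))
print('arms side',s(503,230,190),s(385,80,190),s(592,58,190))
E
```

```text
hub 205 [569.   55.7 205. ] [563.4  60.1 205. ]
hub 210 [568.3  59.5 210. ] [565.6  56.1 210. ]
hub 215 [567.6  63.2 215. ] [567.9  52.1 215. ]
knob [463.3 164.2 171. ] [460.3 165.2 171. ]
pin head [543.  143.9 156. ]
pivot [528.4 188.5 185. ] [530.2 174.2 185. ]
arms scene [555.9 119.8 197. ] [516.6  12.2 190. ] [627.1  34.9 190. ]
arms side [555.5 128.1 190. ] [630.5  40.  190. ] [519.8  15.4 190. ]
```

```bash
python3 - <<'E'
from h import *
import pickle
C=pickle.load(open('pics/scene0.png.pkl','rb'));W=pickle.load(open('pics/wrist0.png.pkl','rb'));S=pickle.load(open('pics/side0.png.pkl','rb'))
print(proj(C,[[199,592,302],[199,592,238],[0,0,0]])*800/512)
for z in(0,50,100,150,200):print(z,ray(C,440*.64,20*.64,z),ray(W,245*.64,185*.64,z), ray(C,440*.64,97*.64,z))
# verify model
a=np.radians(17.2);A=np.array([567,58]);x=np.array([np.cos(a),np.sin(a)]);y=np.array([-x[1],x[0]])
g=lambda p,q,z:[*(A+p*x+q*y),z]
P=[g(-200,-135,53),g(0,88,156),g(0,132,172),g(-68,132,172)]
print(((proj(S,P)+.4-[100,210])*4).round(),((proj(C,P)+.4-[240,105])*5).round())
E
```

```text
[[480.85322556  -7.63947567]
 [478.53523087  17.55836367]
 [255.03452195 189.7726823 ]]
0 [-108.18112504  866.98229407    0.        ] [ 96.86821234 494.75784324   0.        ] [128.47770877 549.28828298   0.        ]
50 [-57.02475061 794.97428588  50.        ] [101.78351445 510.29888141  50.        ] [167.80540654 493.15924992  50.        ]
100 [ -5.86837617 722.9662777  100.        ] [106.69881655 525.83991958 100.        ] [207.13310431 437.03021687 100.        ]
150 [ 45.28799826 650.95826951 150.        ] [111.61411866 541.38095775 150.        ] [246.46080208 380.90118381 150.        ]
200 [ 96.4443727  578.95026132 200.        ] [116.52942077 556.92199593 200.        ] [285.78849985 324.77215075 200.        ]
[[759.  27.]
 [530. 292.]
 [547. 355.]
 [684. 327.]] [[-84. 449.]
 [367. 163.]
 [392.  95.]
 [284.  65.]]
```

>>> {"method": "move_arm", "body": {"increments": [[0,1,-1.2,0,0,0,-0.05],[0,4,-4.8,0,0,0,-0.15],[0,7,-8.5,0,0,0,-0.3],[0,10,-12.2,0,0,0,-0.45],[0,13,-15.9,0,0,0,-0.6],[0,16,-19.6,0,0,0,-0.75],[0,19,-23.3,0,0,0,-0.9],[0,22,-27,0,0,0,-1.05],[0,25,-30.7,0,0,0,-1.2],[0,28,-34.4,0,0,0,-1.247],[0,31,-38.1,0,0,0,-1.247],[0,34,-41.8,0,0,0,-1.247],[0,37,-45.5,0,0,0,-1.247],[0,39,-48,0,0,0,-1.247],[0,40.2,-49.5,0,0,0,-1.247],[0,40.7,-50,0,0,0,-1.247],[0,40.7,-50,0,0,0,-1.247],[0,40.7,-50,0,0,0,-1.247]]}}

```text
time_s: 1.95
ee_pos: [604.8, 93.3, 302.0]
eef_rot: [-3.139, -0.001, 1.572]
force: [0.3, 0.4, 0.2]
width: 0.6
```

```bash
python3 - <<'E'
from h import *
for n in('side','wrist'):
    grab(n,n+'1.png')
    im=cv2.imread('pics/'+n+'1.png'); 
    if n=='side': im=im[170:350,90:330]
    cv2.imwrite('pics/'+n+'1b.png',cv2.resize(im,(800,600),interpolation=cv2.INTER_CUBIC))
E
```

```text
(no output)
```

View pics/side1b.png

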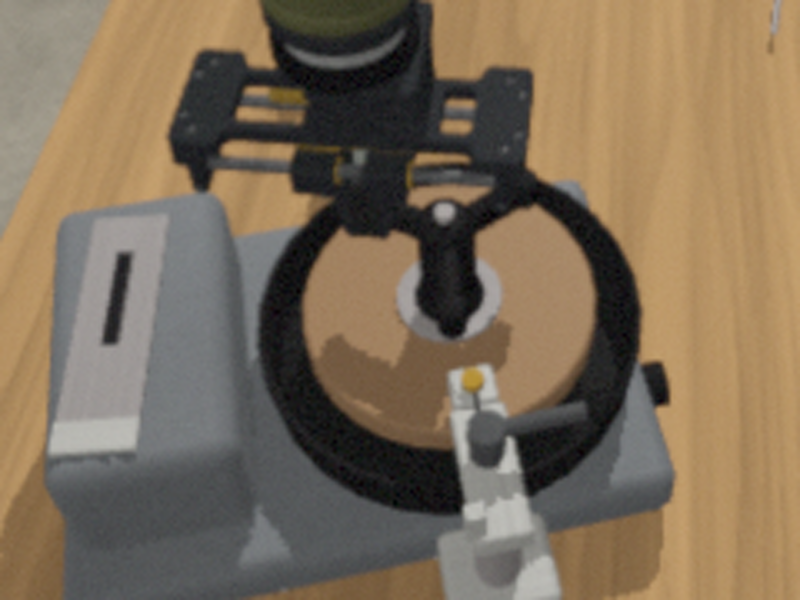

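View pics/wrist1b.png

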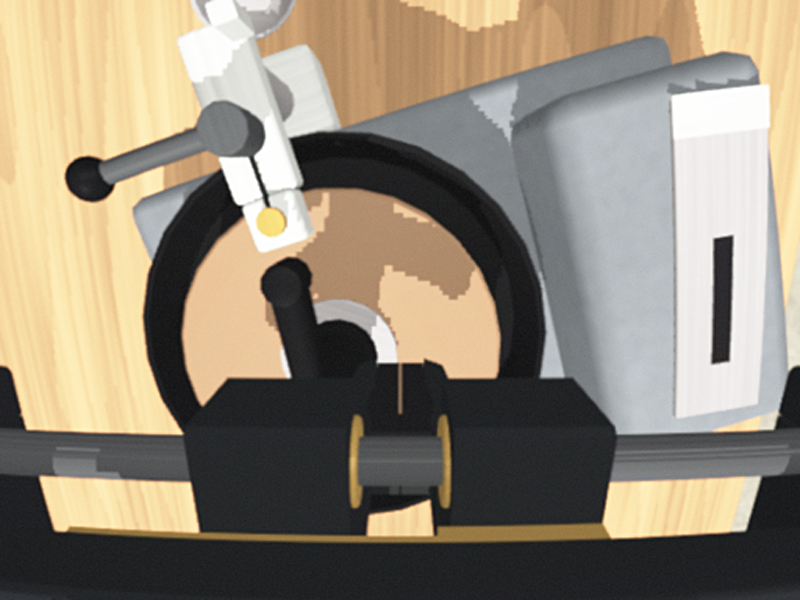

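The side view shows the closed fist above the sector between two arms. The wrist view has the knob at (90,178), the pin head at (270,222) and a nut arm's tip at (288,280).

```bash
python3 - <<'E'
from h import *
import pickle
W=pickle.load(open('pics/wrist1.png.pkl','rb'))
w=lambda u,v,z:ray(W,u*.64-.2,v*.64-.2,z).round(1)
print('knob',w(90,178,171),'pin',w(270,222,156),'armtip',w(287,279,197),'base',w(310,375,197))
# stone circle edges at z=113
print(w(184,330,113),w(500,330,113))
E
```

```text
knob [462.  165.6 171. ] pin [541.2 143.2 156. ] armtip [558.1 123.3 197. ] base [565.5  80.7 197. ]
[470.3  73.8 113. ] [665.8  74.5 113. ]
```

>>> {"method": "move_arm", "body": {"increments": [[0,0,0,-0.5,0,0,0],[0,0,0,-1.5,0,0,0],[0,0,0,-2.5,0,0,0],[0,0,0,-3.5,0,0,0],[0,0,0,-4.5,0,0,0],[0,0,0,-5.5,0,0,0],[0,0,0,-6.3,0,0,0],[0,0,0,-6.6,0,0,0],[0,0,0,-6.6,0,0,0]]}}

```text
time_s: 2.95
ee_pos: [604.7, 93.8, 235.6]
eef_rot: [-3.139, -0.001, 1.573]
force: [0.7, -0.9, 0.1]
width: 0.7
```

```bash
cat > c.py <<'E'
import sys
from h import *
A=np.array([567.5,58.])
s=ctrl.read_state();p=s['ee_pos'];d=p[:2]-A
th0=np.degrees(np.arctan2(d[1],d[0]))
F=s['force']; 
print('t',round(s['time_s'],2),'th',th0.round(1),'r',np.hypot(*d).round(1),'F',F.round(1),'tq/52',((d[0]*F[1]-d[1]*F[0])/52).round(1), 'z',p[2].round(1))
if len(sys.argv)>2:
    end,n=float(sys.argv[1]),int(sys.argv[2]); st=float(sys.argv[3]) if len(sys.argv)>3 else th0
    print([[0,*((A+52*np.array([np.cos(np.radians(t)),np.sin(np.radians(t))])-p[:2])/10).round(2).tolist(),0,0,0,0] for t in np.linspace(st,end,n+1)[1:]])
E
python3 c.py 68 8
```

```text
t 2.95 th 43.9 r 51.6 F [ 0.7 -0.9  0.1] tq/52 -1.1 z 235.6
[[0, -0.17, 0.22, 0, 0, 0, 0], [0, -0.37, 0.4, 0, 0, 0, 0], [0, -0.59, 0.57, 0, 0, 0, 0], [0, -0.81, 0.73, 0, 0, 0, 0], [0, -1.04, 0.87, 0, 0, 0, 0], [0, -1.28, 1.01, 0, 0, 0, 0], [0, -1.52, 1.13, 0, 0, 0, 0], [0, -1.77, 1.24, 0, 0, 0, 0]]
```

>>> {"method": "move_arm", "body": {"increments": [[0,-0.17,0.22,0,0,0,0],[0,-0.37,0.4,0,0,0,0],[0,-0.59,0.57,0,0,0,0],[0,-0.81,0.73,0,0,0,0],[0,-1.04,0.87,0,0,0,0],[0,-1.28,1.0,0,0,0,0],[0,-1.52,1.13,0,0,0,0],[0,-1.77,1.24,0,0,0,0]]}}

```text
time_s: 3.75
ee_pos: [586.8, 106.3, 235.6]
eef_rot: [-3.139, -0.001, 1.573]
force: [0.6, 0.4, 0.2]
width: 0.4
```

```bash
python3 c.py 78 5 69
```

```text
t 3.75 th 68.2 r 52.0 F [0.6 0.4 0.2] tq/52 -0.4 z 235.6
[[0, -0.22, 0.08, 0, 0, 0, 0], [0, -0.37, 0.13, 0, 0, 0, 0], [0, -0.53, 0.18, 0, 0, 0, 0], [0, -0.69, 0.22, 0, 0, 0, 0], [0, -0.85, 0.26, 0, 0, 0, 0]]
```

>>> {"method": "move_arm", "body": {"increments": [[0,-0.22,0.08,0,0,0,0],[0,-0.37,0.13,0,0,0,0],[0,-0.53,0.18,0,0,0,0],[0,-0.69,0.22,0,0,0,0],[0,-0.85,0.26,0,0,0,0]]}}

```text
time_s: 4.25
ee_pos: [579.1, 108.5, 235.9]
eef_rot: [-3.141, -0.0, 1.572]
force: [2.4, -1.6, 0.6]
width: 0.4
```

```bash
python3 c.py 86 4
```

```text
t 4.25 th 77.1 r 51.8 F [ 2.4 -1.6  0.6] tq/52 -2.7 z 235.9
[[0, -0.19, 0.06, 0, 0, 0, 0], [0, -0.39, 0.1, 0, 0, 0, 0], [0, -0.59, 0.12, 0, 0, 0, 0], [0, -0.79, 0.14, 0, 0, 0, 0]]
```

>>> {"method": "move_arm", "body": {"increments": [[0,-0.19,0.06,0,0,0,0],[0,-0.39,0.1,0,0,0,0],[0,-0.59,0.12,0,0,0,0],[0,-0.79,0.14,0,0,0,0]]}}

```text
time_s: 4.65
ee_pos: [571.0, 110.0, 236.0]
eef_rot: [-3.141, -0.001, 1.573]
force: [2.5, -0.4, 0.9]
width: 0.5
```

```bash
python3 c.py 94 4
```

```text
t 4.65 th 86.1 r 52.2 F [ 2.5 -0.4  0.9] tq/52 -2.6 z 236.0
[[0, -0.18, -0.01, 0, 0, 0, 0], [0, -0.36, -0.0, 0, 0, 0, 0], [0, -0.54, -0.01, 0, 0, 0, 0], [0, -0.71, -0.02, 0, 0, 0, 0]]
```

Free drag reads about 2.5 N. Continuing round.

>>> {"method": "move_arm", "body": {"increments": [[0,-0.18,0,0,0,0,0],[0,-0.36,0,0,0,0,0],[0,-0.54,-0.01,0,0,0,0],[0,-0.71,-0.02,0,0,0,0]]}}

```text
time_s: 5.05
ee_pos: [563.7, 110.0, 236.0]
eef_rot: [-3.141, -0.001, 1.573]
force: [1.9, 0.3, -0.1]
width: -0.0
```

```bash
python3 c.py 102 4
```

```text
t 5.05 th 94.2 r 52.1 F [ 1.9  0.3 -0.1] tq/52 -1.9 z 236.0
[[0, -0.18, -0.03, 0, 0, 0, 0], [0, -0.35, -0.05, 0, 0, 0, 0], [0, -0.53, -0.08, 0, 0, 0, 0], [0, -0.7, -0.11, 0, 0, 0, 0]]
```

>>> {"method": "move_arm", "body": {"increments": [[0,-0.18,-0.03,0,0,0,0],[0,-0.35,-0.05,0,0,0,0],[0,-0.53,-0.08,0,0,0,0],[0,-0.7,-0.11,0,0,0,0]]}}

```text
time_s: 5.45
ee_pos: [556.5, 109.0, 236.0]
eef_rot: [-3.141, -0.001, 1.573]
force: [2.8, 0.7, 0.1]
width: 0.7
```

```bash
python3 c.py 110 4
```

```text
t 5.45 th 102.1 r 52.1 F [2.8 0.7 0.1] tq/52 -2.9 z 236.0
[[0, -0.17, -0.05, 0, 0, 0, 0], [0, -0.34, -0.1, 0, 0, 0, 0], [0, -0.51, -0.15, 0, 0, 0, 0], [0, -0.68, -0.21, 0, 0, 0, 0]]
```

>>> {"method": "move_arm", "body": {"increments": [[0,-0.17,-0.05,0,0,0,0],[0,-0.34,-0.1,0,0,0,0],[0,-0.51,-0.15,0,0,0,0],[0,-0.68,-0.21,0,0,0,0]]}}

```text
time_s: 5.85
ee_pos: [549.5, 106.9, 235.9]
eef_rot: [-3.14, -0.001, 1.573]
force: [3.1, 0.0, 0.3]
width: 0.3
```

```bash
python3 c.py 118 4
```

```text
t 5.85 th 110.2 r 52.1 F [3.1 0.  0.3] tq/52 -3.0 z 235.9
[[0, -0.16, -0.07, 0, 0, 0, 0], [0, -0.33, -0.14, 0, 0, 0, 0], [0, -0.49, -0.22, 0, 0, 0, 0], [0, -0.64, -0.3, 0, 0, 0, 0]]
```

>>> {"method": "move_arm", "body": {"increments": [[0,-0.16,-0.07,0,0,0,0],[0,-0.33,-0.14,0,0,0,0],[0,-0.49,-0.22,0,0,0,0],[0,-0.64,-0.3,0,0,0,0]]}}

```text
time_s: 6.25
ee_pos: [542.9, 103.9, 235.9]
eef_rot: [-3.14, -0.001, 1.573]
force: [2.1, 0.0, 0.3]
width: 0.5
```

```bash
python3 c.py 126 4
```

```text
t 6.25 th 118.2 r 52.0 F [2.1 0.  0.3] tq/52 -1.8 z 235.9
[[0, -0.15, -0.09, 0, 0, 0, 0], [0, -0.31, -0.18, 0, 0, 0, 0], [0, -0.45, -0.28, 0, 0, 0, 0], [0, -0.6, -0.38, 0, 0, 0, 0]]
```

>>> {"method": "move_arm", "body": {"increments": [[0,-0.15,-0.09,0,0,0,0],[0,-0.31,-0.18,0,0,0,0],[0,-0.45,-0.28,0,0,0,0],[0,-0.6,-0.38,0,0,0,0]]}}

```text
time_s: 6.65
ee_pos: [536.8, 100.1, 235.9]
eef_rot: [-3.14, -0.001, 1.573]
force: [1.1, 1.2, 0.8]
width: 0.1
```

```bash
python3 c.py 134 4
```

```text
t 6.65 th 126.1 r 52.1 F [1.1 1.2 0.8] tq/52 -1.6 z 235.9
[[0, -0.14, -0.12, 0, 0, 0, 0], [0, -0.27, -0.23, 0, 0, 0, 0], [0, -0.41, -0.34, 0, 0, 0, 0], [0, -0.54, -0.47, 0, 0, 0, 0]]
```

>>> {"method": "move_arm", "body": {"increments": [[0,-0.14,-0.12,0,0,0,0],[0,-0.27,-0.23,0,0,0,0],[0,-0.41,-0.34,0,0,0,0],[0,-0.54,-0.47,0,0,0,0]]}}

```text
time_s: 7.05
ee_pos: [531.5, 95.3, 235.9]
eef_rot: [-3.141, -0.001, 1.573]
force: [2.1, 0.7, 0.1]
width: 0.2
```

```bash
python3 c.py 142 4
```

```text
t 7.05 th 134.0 r 51.8 F [2.1 0.7 0.1] tq/52 -2.0 z 235.9
[[0, -0.14, -0.12, 0, 0, 0, 0], [0, -0.26, -0.25, 0, 0, 0, 0], [0, -0.38, -0.38, 0, 0, 0, 0], [0, -0.49, -0.52, 0, 0, 0, 0]]
```

>>> {"method": "move_arm", "body": {"increments": [[0,-0.14,-0.12,0,0,0,0],[0,-0.26,-0.25,0,0,0,0],[0,-0.38,-0.38,0,0,0,0],[0,-0.49,-0.52,0,0,0,0]]}}

```text
time_s: 7.45
ee_pos: [526.8, 90.0, 236.1]
eef_rot: [-3.141, -0.001, 1.573]
force: [3.3, 1.7, -0.6]
width: 0.6
```

```bash
python3 c.py 150 4
```

```text
t 7.45 th 141.9 r 51.8 F [ 3.3  1.7 -0.6] tq/52 -3.4 z 236.1
[[0, -0.13, -0.13, 0, 0, 0, 0], [0, -0.23, -0.29, 0, 0, 0, 0], [0, -0.33, -0.44, 0, 0, 0, 0], [0, -0.43, -0.6, 0, 0, 0, 0]]
```

>>> {"method": "move_arm", "body": {"increments": [[0,-0.13,-0.13,0,0,0,0],[0,-0.23,-0.29,0,0,0,0],[0,-0.33,-0.44,0,0,0,0],[0,-0.43,-0.6,0,0,0,0]]}}

```text
time_s: 7.85
ee_pos: [522.0, 84.0, 236.0]
eef_rot: [-3.14, -0.001, 1.573]
force: [2.3, 1.5, -1.1]
width: 0.7
```

```bash
python3 c.py 158 4
```

```text
t 7.85 th 150.3 r 52.4 F [ 2.3  1.5 -1.1] tq/52 -2.4 z 236.0
[[0, -0.05, -0.18, 0, 0, 0, 0], [0, -0.12, -0.33, 0, 0, 0, 0], [0, -0.2, -0.49, 0, 0, 0, 0], [0, -0.27, -0.65, 0, 0, 0, 0]]
```

>>> {"method": "move_arm", "body": {"increments": [[0,-0.05,-0.18,0,0,0,0],[0,-0.12,-0.33,0,0,0,0],[0,-0.2,-0.49,0,0,0,0],[0,-0.27,-0.65,0,0,0,0]]}}

```text
time_s: 8.25
ee_pos: [519.0, 77.4, 235.9]
eef_rot: [-3.14, -0.001, 1.573]
force: [0.9, 2.1, -0.5]
width: 0.7
```

```bash
python3 c.py 166 4
```

```text
t 8.25 th 158.2 r 52.2 F [ 0.9  2.1 -0.5] tq/52 -2.3 z 235.9
[[0, -0.04, -0.17, 0, 0, 0, 0], [0, -0.1, -0.34, 0, 0, 0, 0], [0, -0.15, -0.51, 0, 0, 0, 0], [0, -0.2, -0.68, 0, 0, 0, 0]]
```

>>> {"method": "move_arm", "body": {"increments": [[0,-0.04,-0.17,0,0,0,0],[0,-0.1,-0.34,0,0,0,0],[0,-0.15,-0.51,0,0,0,0],[0,-0.2,-0.68,0,0,0,0]]}}

```text
time_s: 8.65
ee_pos: [517.2, 71.1, 235.9]
eef_rot: [-3.141, -0.002, 1.574]
force: [2.0, 3.5, 0.0]
width: 0.4
```

```bash
python3 c.py 174 4
```

```text
t 8.65 th 165.4 r 51.9 F [2.  3.5 0. ] tq/52 -3.9 z 235.9
[[0, -0.05, -0.19, 0, 0, 0, 0], [0, -0.09, -0.38, 0, 0, 0, 0], [0, -0.12, -0.57, 0, 0, 0, 0], [0, -0.15, -0.77, 0, 0, 0, 0]]
```

>>> {"method": "move_arm", "body": {"increments": [[0,-0.03,-0.14,0,0,0,0],[0,-0.06,-0.28,0,0,0,0],[0,-0.09,-0.42,0,0,0,0]]}}

```text
time_s: 8.95
ee_pos: [516.3, 67.0, 235.9]
eef_rot: [-3.141, -0.002, 1.574]
force: [1.7, 2.6, -0.1]
width: 0.4
```

```bash
python3 c.py 174 3
```

```text
t 8.95 th 170.1 r 52.0 F [ 1.7  2.6 -0.1] tq/52 -2.9 z 235.9
[[0, -0.02, -0.12, 0, 0, 0, 0], [0, -0.04, -0.24, 0, 0, 0, 0], [0, -0.05, -0.35, 0, 0, 0, 0]]
```

>>> {"method": "move_arm", "body": {"increments": [[0,-0.02,-0.18,0,0,0,0],[0,-0.05,-0.36,0,0,0,0],[0,-0.06,-0.54,0,0,0,0],[0,-0.07,-0.72,0,0,0,0]]}}

```text
time_s: 9.35
ee_pos: [515.3, 59.6, 235.9]
eef_rot: [-3.14, -0.002, 1.574]
force: [-0.5, 3.5, 0.1]
width: 0.2
```

```bash
python3 c.py 186 4
```

```text
t 9.35 th 178.3 r 52.2 F [-0.5  3.5  0.1] tq/52 -3.5 z 235.9
[[0, 0.02, -0.18, 0, 0, 0, 0], [0, 0.02, -0.35, 0, 0, 0, 0], [0, 0.03, -0.53, 0, 0, 0, 0], [0, 0.04, -0.7, 0, 0, 0, 0]]
```

>>> {"method": "move_arm", "body": {"increments": [[0,0.02,-0.18,0,0,0,0],[0,0.02,-0.35,0,0,0,0],[0,0.03,-0.53,0,0,0,0],[0,0.04,-0.7,0,0,0,0]]}}

```text
time_s: 9.75
ee_pos: [515.5, 52.4, 235.8]
eef_rot: [-3.139, -0.002, 1.574]
force: [1.0, 3.1, -0.5]
width: 0.5
```

```bash
python3 c.py 194 4
```

```text
t 9.75 th -173.8 r 52.3 F [ 1.   3.1 -0.5] tq/52 -2.9 z 235.8
[[0, 5.93, -4.58, 0, 0, 0, 0], [0, 10.32, 1.47, 0, 0, 0, 0], [0, 4.11, 5.65, 0, 0, 0, 0], [0, 0.15, -0.69, 0, 0, 0, 0]]
```

```bash
sed -i 's/^F=s/th0=th0%360;F=s/' c.py; python3 c.py 194 4
```

```text
t 9.75 th 186.2 r 52.3 F [ 1.   3.1 -0.5] tq/52 -2.9 z 235.8
[[0, 0.05, -0.17, 0, 0, 0, 0], [0, 0.08, -0.35, 0, 0, 0, 0], [0, 0.11, -0.52, 0, 0, 0, 0], [0, 0.15, -0.69, 0, 0, 0, 0]]
```

>>> {"method": "move_arm", "body": {"increments": [[0,0.05,-0.17,0,0,0,0],[0,0.08,-0.35,0,0,0,0],[0,0.11,-0.52,0,0,0,0],[0,0.15,-0.69,0,0,0,0]]}}

```text
time_s: 10.15
ee_pos: [516.9, 45.2, 235.8]
eef_rot: [-3.139, -0.002, 1.574]
force: [-0.1, 3.0, 0.2]
width: 0.4
```

```bash
python3 c.py 202 4
```

```text
t 10.15 th 194.1 r 52.2 F [-0.1  3.   0.2] tq/52 -2.9 z 235.8
[[0, 0.07, -0.17, 0, 0, 0, 0], [0, 0.12, -0.34, 0, 0, 0, 0], [0, 0.18, -0.51, 0, 0, 0, 0], [0, 0.24, -0.67, 0, 0, 0, 0]]
```

>>> {"method": "move_arm", "body": {"increments": [[0,0.07,-0.17,0,0,0,0],[0,0.12,-0.34,0,0,0,0],[0,0.18,-0.51,0,0,0,0],[0,0.24,-0.67,0,0,0,0]]}}

```text
time_s: 10.55
ee_pos: [519.1, 38.3, 235.7]
eef_rot: [-3.138, -0.002, 1.574]
force: [-1.5, 2.6, 1.1]
width: 0.5
```

```bash
python3 c.py 210 4
```

```text
t 10.55 th 202.2 r 52.2 F [-1.5  2.6  1.1] tq/52 -3.0 z 235.7
[[0, 0.09, -0.15, 0, 0, 0, 0], [0, 0.17, -0.32, 0, 0, 0, 0], [0, 0.25, -0.47, 0, 0, 0, 0], [0, 0.33, -0.63, 0, 0, 0, 0]]
```

>>> {"method": "move_arm", "body": {"increments": [[0,0.09,-0.15,0,0,0,0],[0,0.17,-0.32,0,0,0,0],[0,0.25,-0.47,0,0,0,0],[0,0.33,-0.63,0,0,0,0]]}}

```text
time_s: 10.95
ee_pos: [522.4, 31.8, 235.7]
eef_rot: [-3.138, -0.002, 1.574]
force: [-1.4, 2.8, 0.6]
width: 0.6
```

```bash
python3 c.py 218 4
```

```text
t 10.95 th 210.2 r 52.2 F [-1.4  2.8  0.6] tq/52 -3.1 z 235.7
[[0, 0.11, -0.14, 0, 0, 0, 0], [0, 0.21, -0.29, 0, 0, 0, 0], [0, 0.31, -0.44, 0, 0, 0, 0], [0, 0.42, -0.58, 0, 0, 0, 0]]
```

>>> {"method": "move_arm", "body": {"increments": [[0,0.11,-0.14,0,0,0,0],[0,0.21,-0.29,0,0,0,0],[0,0.31,-0.44,0,0,0,0],[0,0.42,-0.58,0,0,0,0]]}}

```text
time_s: 11.35
ee_pos: [526.5, 25.8, 235.6]
eef_rot: [-3.138, -0.002, 1.574]
force: [-1.6, 1.5, 0.9]
width: 0.5
```

```bash
python3 c.py 226 4
```

```text
t 11.35 th 218.2 r 52.1 F [-1.6  1.5  0.9] tq/52 -2.1 z 235.6
[[0, 0.12, -0.13, 0, 0, 0, 0], [0, 0.24, -0.26, 0, 0, 0, 0], [0, 0.36, -0.39, 0, 0, 0, 0], [0, 0.49, -0.52, 0, 0, 0, 0]]
```

>>> {"method": "move_arm", "body": {"increments": [[0,0.12,-0.13,0,0,0,0],[0,0.24,-0.26,0,0,0,0],[0,0.36,-0.39,0,0,0,0],[0,0.49,-0.52,0,0,0,0]]}}

```text
time_s: 11.75
ee_pos: [531.4, 20.4, 235.6]
eef_rot: [-3.138, -0.002, 1.574]
force: [-1.1, 2.3, 0.4]
width: 0.4
```

```bash
python3 c.py 234 4
```

```text
t 11.75 th 226.2 r 52.1 F [-1.1  2.3  0.4] tq/52 -2.4 z 235.6
[[0, 0.14, -0.11, 0, 0, 0, 0], [0, 0.27, -0.23, 0, 0, 0, 0], [0, 0.41, -0.34, 0, 0, 0, 0], [0, 0.55, -0.45, 0, 0, 0, 0]]
```

>>> {"method": "move_arm", "body": {"increments": [[0,0.14,-0.11,0,0,0,0],[0,0.27,-0.23,0,0,0,0],[0,0.41,-0.34,0,0,0,0],[0,0.55,-0.45,0,0,0,0]]}}

```text
time_s: 12.15
ee_pos: [537.0, 15.7, 235.6]
eef_rot: [-3.137, -0.001, 1.574]
force: [-1.6, 1.4, 0.6]
width: 0.3
```

```bash
python3 c.py 242 4
```

```text
t 12.15 th 234.2 r 52.1 F [-1.6  1.4  0.6] tq/52 -2.2 z 235.6
[[0, 0.15, -0.09, 0, 0, 0, 0], [0, 0.3, -0.19, 0, 0, 0, 0], [0, 0.46, -0.28, 0, 0, 0, 0], [0, 0.61, -0.36, 0, 0, 0, 0]]
```

>>> {"method": "move_arm", "body": {"increments": [[0,0.15,-0.09,0,0,0,0],[0,0.3,-0.19,0,0,0,0],[0,0.46,-0.28,0,0,0,0],[0,0.61,-0.36,0,0,0,0]]}}

```text
time_s: 12.55
ee_pos: [543.2, 12.0, 235.5]
eef_rot: [-3.137, -0.001, 1.573]
force: [-1.6, 1.3, 0.8]
width: 0.6
```

```bash
python3 c.py 250 4
```

```text
t 12.55 th 242.1 r 52.0 F [-1.6  1.3  0.8] tq/52 -2.0 z 235.5
[[0, 0.16, -0.08, 0, 0, 0, 0], [0, 0.32, -0.16, 0, 0, 0, 0], [0, 0.49, -0.23, 0, 0, 0, 0], [0, 0.65, -0.29, 0, 0, 0, 0]]
```

>>> {"method": "move_arm", "body": {"increments": [[0,0.16,-0.08,0,0,0,0],[0,0.32,-0.16,0,0,0,0],[0,0.49,-0.23,0,0,0,0],[0,0.65,-0.29,0,0,0,0]]}}

```text
time_s: 12.95
ee_pos: [549.6, 9.0, 235.4]
eef_rot: [-3.137, -0.001, 1.573]
force: [-2.8, 1.1, -0.8]
width: 0.3
```

```bash
python3 c.py 258 4
```

```text
t 12.95 th 249.9 r 52.2 F [-2.8  1.1 -0.8] tq/52 -3.0 z 235.4
[[0, 0.18, -0.05, 0, 0, 0, 0], [0, 0.35, -0.1, 0, 0, 0, 0], [0, 0.53, -0.15, 0, 0, 0, 0], [0, 0.71, -0.19, 0, 0, 0, 0]]
```

>>> {"method": "move_arm", "body": {"increments": [[0,0.18,-0.05,0,0,0,0],[0,0.35,-0.1,0,0,0,0],[0,0.53,-0.15,0,0,0,0],[0,0.71,-0.19,0,0,0,0]]}}

```text
time_s: 13.35
ee_pos: [556.7, 6.9, 235.4]
eef_rot: [-3.137, -0.001, 1.573]
force: [-2.9, 1.3, 0.3]
width: 0.3
```

```bash
python3 c.py 266 4
```

```text
t 13.35 th 258.1 r 52.2 F [-2.9  1.3  0.3] tq/52 -3.1 z 235.4
[[0, 0.18, -0.01, 0, 0, 0, 0], [0, 0.36, -0.04, 0, 0, 0, 0], [0, 0.54, -0.06, 0, 0, 0, 0], [0, 0.71, -0.08, 0, 0, 0, 0]]
```

>>> {"method": "move_arm", "body": {"increments": [[0,0.18,-0.01,0,0,0,0],[0,0.36,-0.04,0,0,0,0],[0,0.54,-0.06,0,0,0,0],[0,0.71,-0.08,0,0,0,0]]}}

```text
time_s: 13.75
ee_pos: [564.0, 5.9, 235.4]
eef_rot: [-3.137, -0.001, 1.573]
force: [-3.2, 0.4, 0.2]
width: 0.6
```

```bash
python3 c.py 274 4
```

```text
t 13.75 th 266.2 r 52.2 F [-3.2  0.4  0.2] tq/52 -3.3 z 235.4
[[0, 0.18, 0.01, 0, 0, 0, 0], [0, 0.36, 0.01, 0, 0, 0, 0], [0, 0.53, 0.01, 0, 0, 0, 0], [0, 0.71, 0.02, 0, 0, 0, 0]]
```

>>> {"method": "move_arm", "body": {"increments": [[0,0.18,0.01,0,0,0,0],[0,0.36,0.01,0,0,0,0],[0,0.53,0.01,0,0,0,0],[0,0.71,0.02,0,0,0,0]]}}

```text
time_s: 14.15
ee_pos: [571.3, 6.0, 235.4]
eef_rot: [-3.137, -0.001, 1.573]
force: [-2.9, 0.2, -0.5]
width: 0.4
```

```bash
python3 c.py 282 4
```

```text
t 14.15 th 274.1 r 52.1 F [-2.9  0.2 -0.5] tq/52 -2.9 z 235.4
[[0, 0.18, 0.03, 0, 0, 0, 0], [0, 0.35, 0.05, 0, 0, 0, 0], [0, 0.53, 0.08, 0, 0, 0, 0], [0, 0.7, 0.11, 0, 0, 0, 0]]
```

>>> {"method": "move_arm", "body": {"increments": [[0,0.18,0.03,0,0,0,0],[0,0.35,0.05,0,0,0,0],[0,0.53,0.08,0,0,0,0],[0,0.7,0.11,0,0,0,0]]}}

```text
time_s: 14.55
ee_pos: [578.5, 7.0, 235.4]
eef_rot: [-3.137, -0.001, 1.573]
force: [-2.4, 0.3, -0.0]
width: 0.5
```

```bash
python3 c.py 290 4
```

```text
t 14.55 th 282.2 r 52.2 F [-2.4  0.3 -0. ] tq/52 -2.3 z 235.4
[[0, 0.17, 0.06, 0, 0, 0, 0], [0, 0.34, 0.1, 0, 0, 0, 0], [0, 0.51, 0.15, 0, 0, 0, 0], [0, 0.68, 0.21, 0, 0, 0, 0]]
```

>>> {"method": "move_arm", "body": {"increments": [[0,0.17,0.06,0,0,0,0],[0,0.34,0.1,0,0,0,0],[0,0.51,0.15,0,0,0,0],[0,0.68,0.21,0,0,0,0]]}}

```text
time_s: 14.95
ee_pos: [585.4, 9.0, 235.4]
eef_rot: [-3.137, -0.001, 1.573]
force: [-2.0, -0.2, 1.1]
width: 0.3
```

```bash
python3 c.py 298 4
```

```text
t 14.95 th 290.1 r 52.2 F [-2.  -0.2  1.1] tq/52 -1.9 z 235.4
[[0, 0.16, 0.08, 0, 0, 0, 0], [0, 0.33, 0.15, 0, 0, 0, 0], [0, 0.49, 0.22, 0, 0, 0, 0], [0, 0.65, 0.31, 0, 0, 0, 0]]
```

>>> {"method": "move_arm", "body": {"increments": [[0,0.16,0.08,0,0,0,0],[0,0.33,0.15,0,0,0,0],[0,0.49,0.22,0,0,0,0],[0,0.65,0.31,0,0,0,0]]}}

```text
time_s: 15.35
ee_pos: [592.1, 12.1, 235.4]
eef_rot: [-3.137, -0.0, 1.573]
force: [-1.8, -0.5, 0.1]
width: 0.5
```

```bash
python3 c.py 306 4
```

```text
t 15.35 th 298.2 r 52.1 F [-1.8 -0.5  0.1] tq/52 -1.8 z 235.4
[[0, 0.15, 0.09, 0, 0, 0, 0], [0, 0.3, 0.18, 0, 0, 0, 0], [0, 0.45, 0.28, 0, 0, 0, 0], [0, 0.59, 0.38, 0, 0, 0, 0]]
```

>>> {"method": "move_arm", "body": {"increments": [[0,0.15,0.09,0,0,0,0],[0,0.3,0.18,0,0,0,0],[0,0.45,0.28,0,0,0,0],[0,0.59,0.38,0,0,0,0]]}}

```text
time_s: 15.75
ee_pos: [598.2, 15.9, 235.5]
eef_rot: [-3.137, -0.0, 1.573]
force: [-2.5, -0.9, -0.1]
width: 0.4
```

```bash
python3 c.py 314 4
```

```text
t 15.75 th 306.1 r 52.1 F [-2.5 -0.9 -0.1] tq/52 -2.6 z 235.5
[[0, 0.14, 0.11, 0, 0, 0, 0], [0, 0.28, 0.23, 0, 0, 0, 0], [0, 0.41, 0.34, 0, 0, 0, 0], [0, 0.54, 0.47, 0, 0, 0, 0]]
```

>>> {"method": "move_arm", "body": {"increments": [[0,0.14,0.11,0,0,0,0],[0,0.28,0.23,0,0,0,0],[0,0.41,0.34,0,0,0,0],[0,0.54,0.47,0,0,0,0]]}}

```text
time_s: 16.15
ee_pos: [603.2, 21.0, 235.3]
eef_rot: [-3.136, -0.001, 1.573]
force: [-3.9, 0.4, -0.8]
width: 0.2
```

```bash
python3 c.py 322 4
```

```text
t 16.15 th 314.0 r 51.5 F [-3.9  0.4 -0.8] tq/52 -2.5 z 235.3
[[0, 0.17, 0.09, 0, 0, 0, 0], [0, 0.29, 0.22, 0, 0, 0, 0], [0, 0.41, 0.36, 0, 0, 0, 0], [0, 0.53, 0.5, 0, 0, 0, 0]]
```

>>> {"method": "move_arm", "body": {"increments": [[0,0.15,0.1,0,0,0,0],[0,0.28,0.22,0,0,0,0],[0,0.41,0.36,0,0,0,0]]}}

```text
time_s: 16.45
ee_pos: [607.7, 24.4, 235.4]
eef_rot: [-3.136, -0.0, 1.573]
force: [-1.4, -1.3, -0.5]
width: 0.5
```

```bash
python3 c.py 326 3
```

```text
t 16.45 th 320.1 r 52.3 F [-1.4 -1.3 -0.5] tq/52 -1.9 z 235.4
[[0, 0.09, 0.16, 0, 0, 0, 0], [0, 0.19, 0.3, 0, 0, 0, 0], [0, 0.29, 0.45, 0, 0, 0, 0]]
```

>>> {"method": "move_arm", "body": {"increments": [[0,0.1,0.16,0,0,0,0],[0,0.2,0.3,0,0,0,0],[0,0.29,0.45,0,0,0,0],[0,0.37,0.61,0,0,0,0]]}}

```text
time_s: 16.85
ee_pos: [611.6, 30.3, 235.5]
eef_rot: [-3.137, 0.0, 1.572]
force: [-2.5, -3.5, 0.0]
width: 0.5
```

```bash
python3 c.py 336 4
```

```text
t 16.85 th 327.9 r 52.1 F [-2.5 -3.5  0. ] tq/52 -4.3 z 235.5
[[0, 0.09, 0.16, 0, 0, 0, 0], [0, 0.18, 0.32, 0, 0, 0, 0], [0, 0.26, 0.49, 0, 0, 0, 0], [0, 0.34, 0.65, 0, 0, 0, 0]]
```

>>> {"method": "move_arm", "body": {"increments": [[0,0.09,0.16,0,0,0,0],[0,0.18,0.32,0,0,0,0]]}}

```text
time_s: 17.05
ee_pos: [612.7, 32.5, 235.4]
eef_rot: [-3.135, 0.002, 1.572]
force: [-4.0, -4.1, 2.6]
width: 0.2
```

```bash
python3 c.py 336 2
```

```text
t 17.05 th 330.5 r 51.9 F [-4.  -4.1  2.6] tq/52 -5.5 z 235.4
[[0, 0.13, 0.21, 0, 0, 0, 0], [0, 0.23, 0.44, 0, 0, 0, 0]]
```

>>> {"method": "move_arm", "body": {"increments": [[0,0.12,0.2,0,0,0,0],[0,0.21,0.4,0,0,0,0]]}}

```text
time_s: 17.25
ee_pos: [613.7, 34.4, 235.2]
eef_rot: [-3.132, 0.005, 1.57]
force: [-4.6, -5.6, 2.1]
width: 0.7
```

```bash
python3 c.py 339 2
```

```text
t 17.25 th 333.0 r 51.9 F [-4.6 -5.6  2.1] tq/52 -7.1 z 235.2
[[0, 0.13, 0.24, 0, 0, 0, 0], [0, 0.23, 0.5, 0, 0, 0, 0]]
```

>>> {"method": "move_arm", "body": {"increments": [[0,0.12,0.22,0,0,0,0],[0,0.21,0.45,0,0,0,0]]}}

```text
time_s: 17.45
ee_pos: [614.7, 36.2, 235.1]
eef_rot: [-3.129, 0.008, 1.568]
force: [-5.8, -7.3, 2.6]
width: 0.4
```

```bash
python3 c.py 341 2
```

```text
t 17.45 th 335.2 r 51.9 F [-5.8 -7.3  2.6] tq/52 -9.0 z 235.1
[[0, 0.11, 0.24, 0, 0, 0, 0], [0, 0.2, 0.48, 0, 0, 0, 0]]
```

>>> {"method": "move_arm", "body": {"increments": [[0,0.11,0.24,0,0,0,0],[0,0.2,0.48,0,0,0,0]]}}

```text
time_s: 17.65
ee_pos: [615.5, 38.0, 235.1]
eef_rot: [-3.126, 0.013, 1.565]
force: [-6.6, -7.8, 4.2]
width: 0.6
```

```bash
python3 c.py 343 2
```

```text
t 17.65 th 337.4 r 52.0 F [-6.6 -7.8  4.2] tq/52 -9.8 z 235.1
[[0, 0.09, 0.24, 0, 0, 0, 0], [0, 0.17, 0.48, 0, 0, 0, 0]]
```

>>> {"method": "move_arm", "body": {"increments": [[0,0.09,0.24,0,0,0,0],[0,0.17,0.48,0,0,0,0]]}}

```text
time_s: 17.85
ee_pos: [616.2, 39.6, 235.0]
eef_rot: [-3.123, 0.017, 1.563]
force: [-5.7, -10.2, 2.6]
width: 0.1
```

```bash
python3 c.py 345 2
```

```text
t 17.85 th 339.3 r 52.1 F [ -5.7 -10.2   2.6] tq/52 -11.6 z 235.0
[[0, 0.08, 0.25, 0, 0, 0, 0], [0, 0.15, 0.5, 0, 0, 0, 0]]
```

>>> {"method": "move_arm", "body": {"increments": [[0,0.08,0.25,0,0,0,0],[0,0.15,0.5,0,0,0,0]]}}

```text
time_s: 18.05
ee_pos: [616.7, 41.0, 235.0]
eef_rot: [-3.12, 0.022, 1.56]
force: [-6.0, -8.3, 3.5]
width: 0.3
```

```bash
python3 c.py 346 2
```

```text
t 18.05 th 341.0 r 52.1 F [-6.  -8.3  3.5] tq/52 -9.8 z 235.0
[[0, 0.06, 0.22, 0, 0, 0, 0], [0, 0.12, 0.44, 0, 0, 0, 0]]
```

>>> {"method": "move_arm", "body": {"increments": [[0,0.06,0.22,0,0,0,0],[0,0.12,0.44,0,0,0,0]]}}

```text
time_s: 18.25
ee_pos: [617.2, 42.3, 235.0]
eef_rot: [-3.118, 0.027, 1.558]
force: [-4.6, -8.9, 3.3]
width: -0.0
```

```bash
python3 c.py 348 2
```

```text
t 18.25 th 342.5 r 52.1 F [-4.6 -8.9  3.3] tq/52 -9.9 z 235.0
[[0, 0.06, 0.25, 0, 0, 0, 0], [0, 0.11, 0.49, 0, 0, 0, 0]]
```

The drag rises from 2.5 N to a peak of about 11.6 N near 339–341°, then starts to fall. That is symmetric with the onset near 324°. I'll stop here and back off.

>>> {"method": "move_arm", "body": {"increments": [[0,0,-0.1,0,0,0,0],[0,-0.06,-0.25,0,0,0,0],[0,-0.12,-0.4,0,0,0,0],[0,-0.2,-0.7,0,0,0,0],[0,-0.3,-1.0,0,0,0,0],[0,-0.4,-1.3,0,0,0,0],[0,-0.4,-1.3,0,0,0,0]]}}

```text
time_s: 18.95
ee_pos: [613.1, 28.5, 235.1]
eef_rot: [-3.118, 0.027, 1.557]
force: [0.2, 0.3, -0.0]
width: 0.7
```

```bash
python3 - <<'E'
from h import *
for n in('side','wrist'):
    grab(n,n+'2.png')
    im=cv2.imread('pics/'+n+'2.png'); 
    if n=='side': im=im[170:350,90:330]
    cv2.imwrite('pics/'+n+'2b.png',cv2.resize(im,(800,600),interpolation=cv2.INTER_CUBIC))
s=ctrl.read_state();print(s['force'],s['ee_pos'],s['eef_rot'])
E
```

```text
[-0.27736616 -0.23074449 -0.47977468] [613.242914    29.24827895 235.06095131] [-3.1184581   0.0267896   1.55753783]
```

View pics/side2b.png

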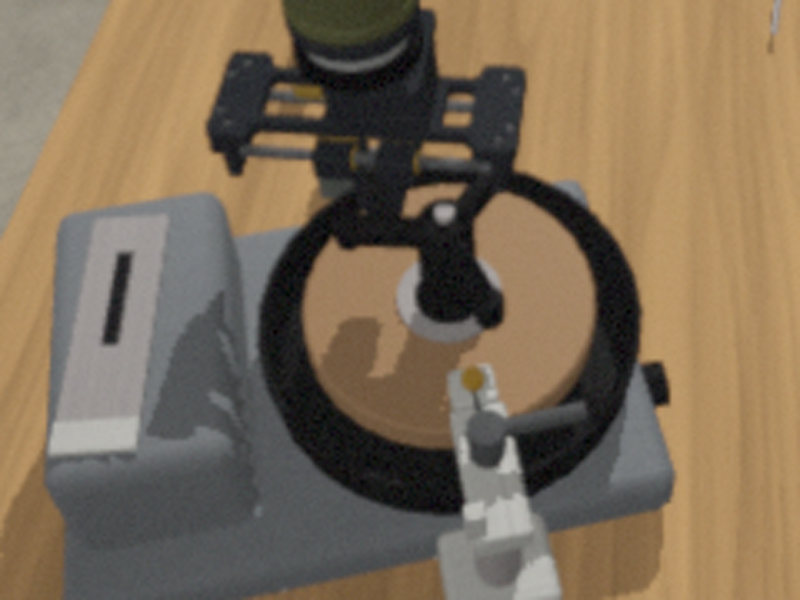

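View pics/wrist2b.png

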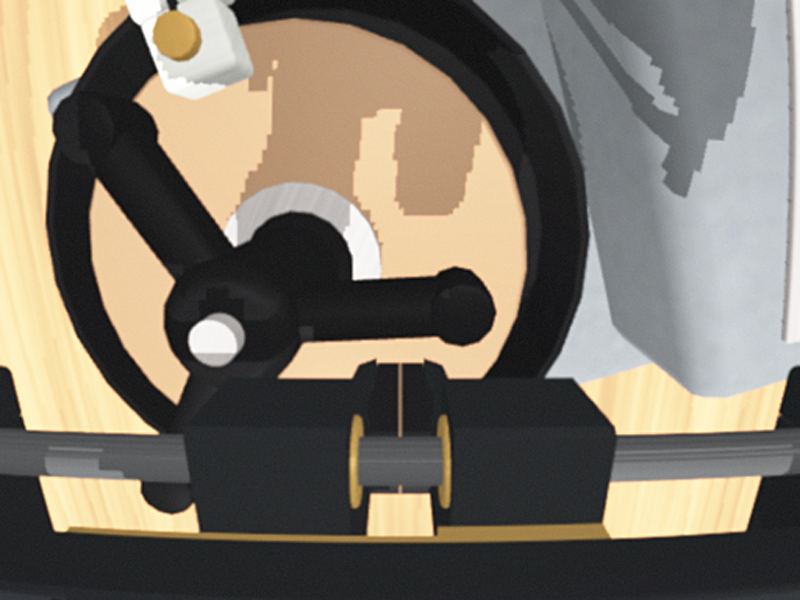

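The side view shows the fist clear of the nut arm, and the wrist view shows the nut arm next to the fist at about 5°. The force reads 0. Next I'll lift and go to the lever.

```bash
python3 - <<'E'
from h import *
from scipy.spatial.transform import Rotation as R
s=ctrl.read_state()
c=R.from_euler('xyz',s['eef_rot']);t=R.from_euler('xyz',[np.pi,0,np.pi/2])
print((t*c.inv()).as_rotvec().round(3),(np.array([483.5,144,296])-s['ee_pos'])/10, s['joint_pos'].round(2))
E
```

```text
[ 0.027 -0.023  0.014] [-12.9742914   11.4751721    6.09390487] [-0.18  0.77  0.09  1.65 -0.05  0.75 -0.09]
```

>>> {"method": "move_arm", "body": {"increments": [[0,0,0,1,0,0,0],[0,0,0,3,0,0,0],[0,0,0,5,0,0,0],[0,0,0,6.1,0.01,-0.01,0.01],[0,-1,0.9,6.1,0.027,-0.023,0.014],[0,-3.5,3.1,6.1,0.027,-0.023,0.014],[0,-6.5,5.7,6.1,0.027,-0.023,0.014],[0,-9.5,8.4,6.1,0.027,-0.023,0.014],[0,-12,10.6,6.1,0.027,-0.023,0.014],[0,-13,11.5,6.1,0.027,-0.023,0.014],[0,-13,11.5,6.1,0.027,-0.023,0.014],[0,-13,11.5,6.1,0.027,-0.023,0.014]]}}

```text
time_s: 20.25
ee_pos: [484.6, 143.2, 296.4]
eef_rot: [3.14, 0.0, 1.57]
force: [0.6, -0.1, 0.2]
width: 0.6
```

```bash
python3 - <<'E'
from h import *
for n in('side','wrist'):
    grab(n,n+'3.png')
    im=cv2.imread('pics/'+n+'3.png'); 
    if n=='side': im=im[170:350,90:330]
    cv2.imwrite('pics/'+n+'3b.png',cv2.resize(im,(800,600),interpolation=cv2.INTER_CUBIC))
s=ctrl.read_state();print(s['force'],s['ee_pos'],s['eef_rot'])
E
```

```text
[-0.43708484  0.03164861 -0.83456554] [484.77881055 142.70960227 296.18333419] [3.14026508e+00 2.83310066e-04 1.56840073e+00]
```

View pics/side3b.png

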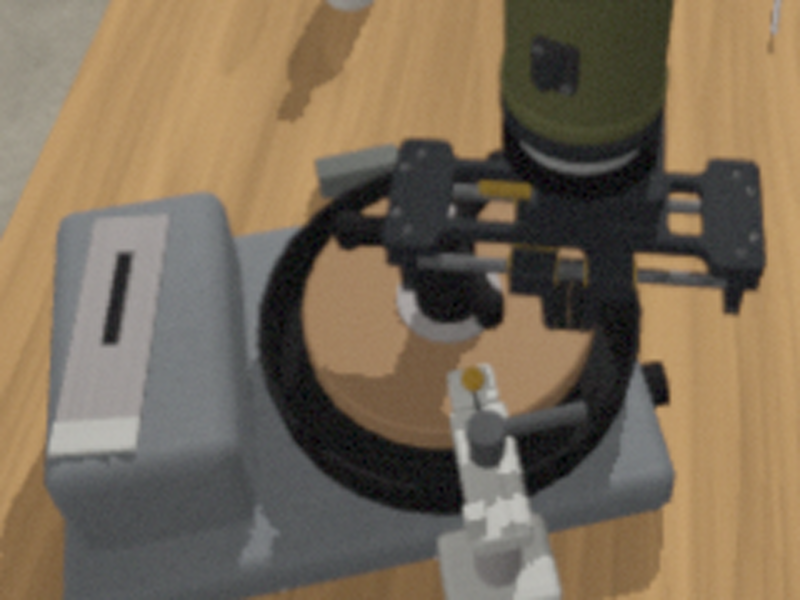

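View pics/wrist3b.png

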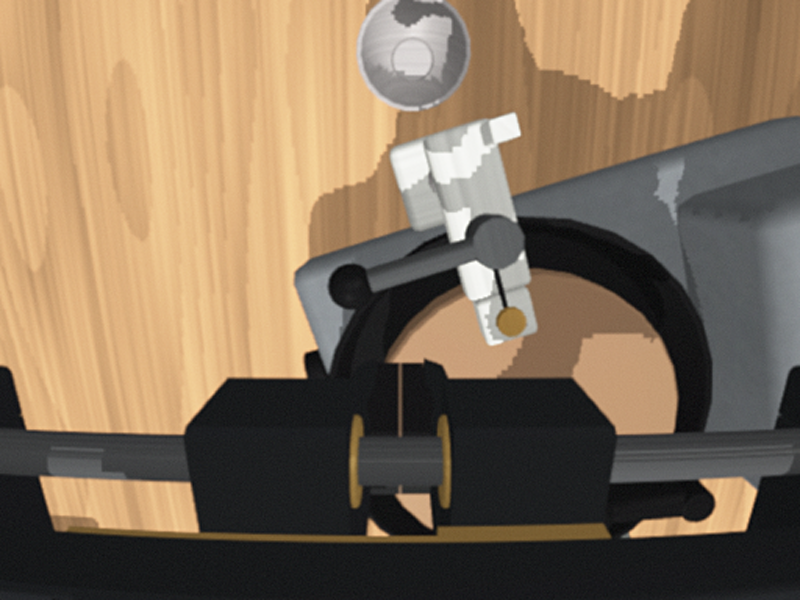

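Wrist view: knob at (350,285), pivot at (495,243), and the fist is on the tray side of the lever with clear space below it. Descending.

>>> {"method": "move_arm", "body": {"increments": [[0,0,0,-0.5,0,0,0],[0,0,0,-2,0,0,0],[0,0,0,-3.5,0,0,0],[0,0,0,-5,0,0,0],[0,0,0,-6.2,0,0,0],[0,0,0,-6.8,0,0,0],[0,0,0,-6.8,0,0,0]]}}

```text
time_s: 21.05
ee_pos: [484.9, 142.0, 227.3]
eef_rot: [-3.142, 0.001, 1.567]
force: [-0.1, 0.3, 0.5]
width: 0.1
```

```bash
sed -e 's/A=.*/A=np.array([528.,184.])/' -e 's/A+52/A+60/' -e 's/\/52/\/60/' c.py > l.py; python3 l.py 200 10 220
python3 - <<'E'
from h import *
import pickle
W=pickle.load(open('pics/wrist3.png.pkl','rb'))
w=lambda u,v,z:ray(W,u*.64-.2,v*.64-.2,z).round(1)
print('knob',w(350,286,172),'pivot',w(497,243,185),'pin',w(511,321,156))
E
```

```text
t 21.05 th 224.3 r 60.2 F [-0.1  0.3  0.5] tq/60 -0.4 z 227.3
[[0, -0.42, 0.51, 0, 0, 0, 0], [0, -0.54, 0.67, 0, 0, 0, 0], [0, -0.66, 0.85, 0, 0, 0, 0], [0, -0.78, 1.02, 0, 0, 0, 0], [0, -0.88, 1.2, 0, 0, 0, 0], [0, -0.99, 1.38, 0, 0, 0, 0], [0, -1.08, 1.57, 0, 0, 0, 0], [0, -1.17, 1.76, 0, 0, 0, 0], [0, -1.25, 1.95, 0, 0, 0, 0], [0, -1.33, 2.15, 0, 0, 0, 0]]
knob [462.6 165.1 172. ] pivot [525.6 186.2 185. ] pin [540.8 143.5 156. ]
```

>>> {"method": "move_arm", "body": {"increments": [[0,-0.1,0.13,0,0,0,0],[0,-0.22,0.26,0,0,0,0],[0,-0.33,0.4,0,0,0,0],[0,-0.45,0.55,0,0,0,0],[0,-0.56,0.7,0,0,0,0],[0,-0.66,0.85,0,0,0,0],[0,-0.78,1.02,0,0,0,0],[0,-0.88,1.2,0,0,0,0],[0,-0.99,1.38,0,0,0,0],[0,-1.08,1.57,0,0,0,0]]}}

```text
time_s: 22.05
ee_pos: [473.7, 157.7, 227.2]
eef_rot: [-3.141, 0.001, 1.567]
force: [1.1, -1.6, 1.1]
width: 0.3
```

```bash
python3 l.py 176 14
```

```text
t 22.05 th 205.8 r 60.4 F [ 1.1 -1.6  1.1] tq/60 2.2 z 227.2
[[0, -0.06, 0.22, 0, 0, 0, 0], [0, -0.14, 0.43, 0, 0, 0, 0], [0, -0.22, 0.63, 0, 0, 0, 0], [0, -0.29, 0.85, 0, 0, 0, 0], [0, -0.36, 1.06, 0, 0, 0, 0], [0, -0.41, 1.28, 0, 0, 0, 0], [0, -0.46, 1.5, 0, 0, 0, 0], [0, -0.49, 1.71, 0, 0, 0, 0], [0, -0.52, 1.94, 0, 0, 0, 0], [0, -0.55, 2.16, 0, 0, 0, 0], [0, -0.56, 2.38, 0, 0, 0, 0], [0, -0.57, 2.6, 0, 0, 0, 0], [0, -0.56, 2.83, 0, 0, 0, 0], [0, -0.55, 3.05, 0, 0, 0, 0]]
```

The lever is moving at about 2 N.

>>> {"method": "move_arm", "body": {"increments": [[0,-0.06,0.22,0,0,0,0],[0,-0.14,0.43,0,0,0,0],[0,-0.22,0.63,0,0,0,0],[0,-0.29,0.85,0,0,0,0],[0,-0.36,1.06,0,0,0,0],[0,-0.41,1.28,0,0,0,0],[0,-0.46,1.5,0,0,0,0],[0,-0.49,1.71,0,0,0,0],[0,-0.52,1.94,0,0,0,0],[0,-0.55,2.16,0,0,0,0],[0,-0.56,2.38,0,0,0,0],[0,-0.57,2.6,0,0,0,0],[0,-0.56,2.83,0,0,0,0],[0,-0.55,3.05,0,0,0,0]]}}

```text
time_s: 23.45
ee_pos: [468.1, 188.1, 227.1]
eef_rot: [-3.14, 0.002, 1.567]
force: [1.3, -3.4, 1.0]
width: 0.5
```

```bash
python3 l.py 150 13
```

```text
t 23.45 th 176.1 r 60.1 F [ 1.3 -3.4  1. ] tq/60 3.8 z 227.1
[[0, 0.02, 0.21, 0, 0, 0, 0], [0, 0.05, 0.42, 0, 0, 0, 0], [0, 0.08, 0.63, 0, 0, 0, 0], [0, 0.12, 0.83, 0, 0, 0, 0], [0, 0.17, 1.04, 0, 0, 0, 0], [0, 0.22, 1.24, 0, 0, 0, 0], [0, 0.29, 1.44, 0, 0, 0, 0], [0, 0.35, 1.64, 0, 0, 0, 0], [0, 0.43, 1.84, 0, 0, 0, 0], [0, 0.51, 2.03, 0, 0, 0, 0], [0, 0.6, 2.22, 0, 0, 0, 0], [0, 0.69, 2.41, 0, 0, 0, 0], [0, 0.8, 2.59, 0, 0, 0, 0]]
```

>>> {"method": "move_arm", "body": {"increments": [[0,0.02,0.21,0,0,0,0],[0,0.05,0.42,0,0,0,0],[0,0.08,0.63,0,0,0,0],[0,0.12,0.83,0,0,0,0],[0,0.17,1.04,0,0,0,0],[0,0.22,1.24,0,0,0,0],[0,0.29,1.44,0,0,0,0],[0,0.35,1.64,0,0,0,0],[0,0.43,1.84,0,0,0,0],[0,0.51,2.03,0,0,0,0],[0,0.6,2.22,0,0,0,0],[0,0.69,2.41,0,0,0,0],[0,0.8,2.59,0,0,0,0]]}}

```text
time_s: 24.75
ee_pos: [476.0, 214.1, 227.1]
eef_rot: [-3.14, 0.002, 1.567]
force: [-0.5, -2.3, 1.3]
width: 0.4
```

```bash
python3 l.py 138 6; python3 - <<'E'
from h import *
for n in('side','wrist'):
    grab(n,n+'4.png')
    im=cv2.imread('pics/'+n+'4.png'); 
    if n=='side': im=im[170:350,90:330]
    cv2.imwrite('pics/'+n+'4b.png',cv2.resize(im,(800,600),interpolation=cv2.INTER_CUBIC))
E
```

```text
t 24.75 th 149.9 r 60.1 F [-0.5 -2.3  1.3] tq/60 2.6 z 227.1
[[0, 0.12, 0.17, 0, 0, 0, 0], [0, 0.23, 0.35, 0, 0, 0, 0], [0, 0.35, 0.52, 0, 0, 0, 0], [0, 0.48, 0.68, 0, 0, 0, 0], [0, 0.61, 0.84, 0, 0, 0, 0], [0, 0.74, 1.0, 0, 0, 0, 0]]
```

View pics/side4b.png

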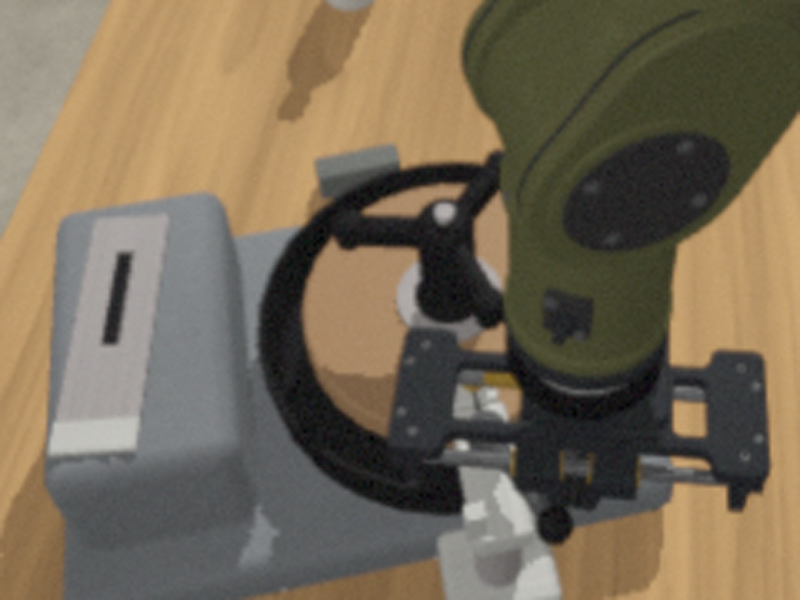

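View pics/wrist4b.png

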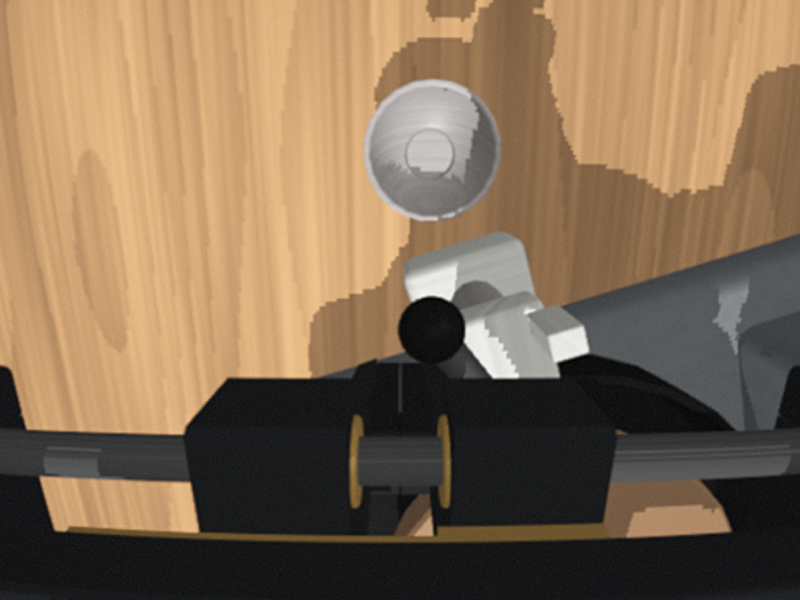

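Wrist view: the knob is at (431,330) and still short of home. The white stop block is at (558,333), beyond the lever.

```bash
cat > k.py <<'E'
import sys
from h import *
import pickle
W=pickle.load(open(sys.argv[1],'rb'));sc=float(sys.argv[4]) if len(sys.argv)>4 else .64
k=ray(W,float(sys.argv[2])*sc-.2,float(sys.argv[3])*sc-.2,172);d=k[:2]-[528,184]
a=np.degrees(np.arctan2(d[1],d[0]));print(k.round(1),np.hypot(*d).round(1),a.round(1),'lever',np.radians(197.2-a).round(3))
E
python3 k.py pics/wrist4.png.pkl 431 330
```

```text
[485.9 238.2 172. ] 68.6 127.8 lever 1.211
```

>>> {"method": "move_arm", "body": {"increments": [[0,0.12,0.17,0,0,0,0],[0,0.23,0.35,0,0,0,0],[0,0.35,0.52,0,0,0,0],[0,0.48,0.68,0,0,0,0],[0,0.61,0.84,0,0,0,0],[0,0.74,1.0,0,0,0,0]]}}

```text
time_s: 25.45
ee_pos: [483.6, 224.7, 227.1]
eef_rot: [-3.14, 0.001, 1.568]
force: [-1.7, -3.2, 0.4]
width: 0.1
```

```bash
python3 l.py 124 14
```

```text
t 25.45 th 137.5 r 60.3 F [-1.7 -3.2  0.4] tq/60 4.1 z 227.1
[[0, 0.09, 0.06, 0, 0, 0, 0], [0, 0.16, 0.13, 0, 0, 0, 0], [0, 0.23, 0.2, 0, 0, 0, 0], [0, 0.3, 0.27, 0, 0, 0, 0], [0, 0.38, 0.34, 0, 0, 0, 0], [0, 0.45, 0.41, 0, 0, 0, 0], [0, 0.53, 0.48, 0, 0, 0, 0], [0, 0.6, 0.54, 0, 0, 0, 0], [0, 0.68, 0.61, 0, 0, 0, 0], [0, 0.76, 0.67, 0, 0, 0, 0], [0, 0.84, 0.73, 0, 0, 0, 0], [0, 0.92, 0.79, 0, 0, 0, 0], [0, 1.01, 0.85, 0, 0, 0, 0], [0, 1.09, 0.91, 0, 0, 0, 0]]
```

>>> {"method": "move_arm", "body": {"increments": [[0,0.09,0.06,0,0,0,0],[0,0.16,0.13,0,0,0,0],[0,0.23,0.2,0,0,0,0],[0,0.3,0.27,0,0,0,0],[0,0.38,0.34,0,0,0,0]]}}

```text
time_s: 25.95
ee_pos: [487.6, 227.5, 227.1]
eef_rot: [-3.141, 0.002, 1.567]
force: [0.1, -4.1, -0.8]
width: 0.6
```

```bash
python3 l.py 126 6;  python3 - <<'E'
from h import *
grab('wrist','wrist5.png')
im=cv2.imread('pics/wrist5.png');cv2.imwrite('pics/wrist5b.png',cv2.resize(im,(800,600),interpolation=cv2.INTER_CUBIC))
E
```

```text
t 25.95 th 132.9 r 59.4 F [ 0.1 -4.1 -0.8] tq/60 3.1 z 227.1
[[0, 0.05, 0.13, 0, 0, 0, 0], [0, 0.14, 0.2, 0, 0, 0, 0], [0, 0.23, 0.28, 0, 0, 0, 0], [0, 0.32, 0.36, 0, 0, 0, 0], [0, 0.42, 0.43, 0, 0, 0, 0], [0, 0.51, 0.5, 0, 0, 0, 0]]
```

View pics/wrist5b.png

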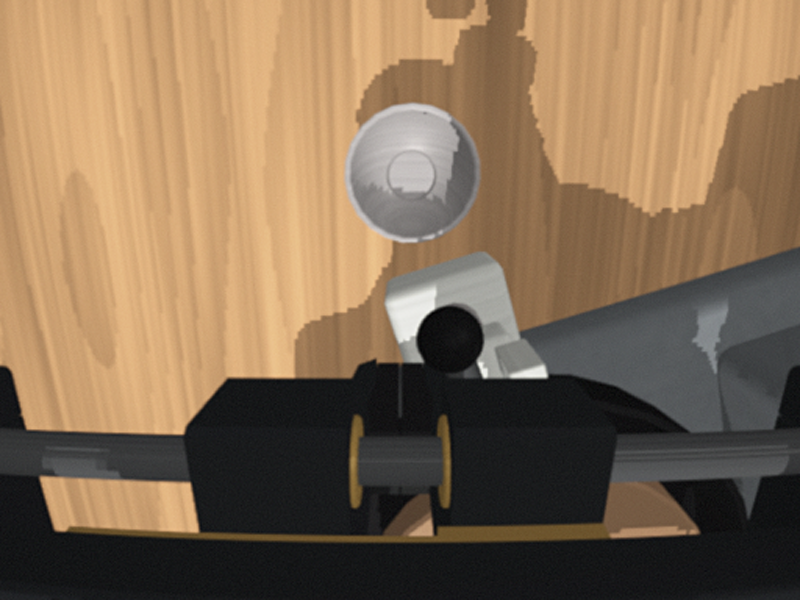

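```bash
python3 k.py pics/wrist5.png.pkl 451 340
```

```text
[503.6 247.8 172. ] 68.3 110.9 lever 1.506
```

The knob stands at 1.506 rad, but the fist is now pushing partly along the lever. I'll re-position so that it pushes the knob squarely in +x up to the stop.

>>> {"method": "move_arm", "body": {"increments": [[0,-0.1,-0.5,0,0,0,0],[0,-0.8,-0.8,0,0,0,0],[0,-2,-0.5,0,0,0,0],[0,-3.2,0.2,0,0,0,0],[0,-3.2,1.2,0,0,0,0],[0,-3.1,1.9,0,0,0,0],[0,-2.6,1.9,0,0,0,0],[0,-2.2,1.9,0,0,0,0],[0,-1.9,1.9,0,0,0,0],[0,-1.7,1.9,0,0,0,0],[0,-1.5,1.9,0,0,0,0],[0,-1.3,1.9,0,0,0,0]]}}

```text
time_s: 27.2
ee_pos: [475.0, 246.4, 227.0]
eef_rot: [-3.141, 0.002, 1.566]
force: [0.2, 0.3, -0.0]
width: 0.2
```

>>> {"method": "move_arm", "body": {"increments": [[0,0.1,0,0,0,0,0],[0,0.2,0,0,0,0,0],[0,0.3,0,0,0,0,0],[0,0.4,0,0,0,0,0]]}}

```text
time_s: 27.6
ee_pos: [478.8, 246.4, 227.0]
eef_rot: [-3.14, 0.002, 1.567]
force: [-1.5, 1.0, 0.2]
width: 0.5
```

>>> {"method": "move_arm", "body": {"increments": [[0,0.1,0,0,0,0,0],[0,0.2,0,0,0,0,0],[0,0.3,0,0,0,0,0]]}}

```text
time_s: 27.9
ee_pos: [481.1, 247.2, 227.0]
eef_rot: [-3.139, 0.001, 1.568]
force: [-3.5, 2.7, 1.8]
width: 0.2
```

>>> {"method": "move_arm", "body": {"increments": [[0,0.1,0,0,0,0,0],[0,0.2,0,0,0,0,0]]}}

```text
time_s: 28.1
ee_pos: [482.7, 247.9, 227.0]
eef_rot: [-3.138, 0.001, 1.568]
force: [-2.8, 3.3, 0.7]
width: 0.5
```

```bash
python3 - <<'E'
from h import *
grab('wrist','wrist6.png')
im=cv2.imread('pics/wrist6.png');cv2.imwrite('pics/wrist6b.png',cv2.resize(im,(800,600),interpolation=cv2.INTER_CUBIC))
E
```

```text
(no output)
```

View pics/wrist6b.png

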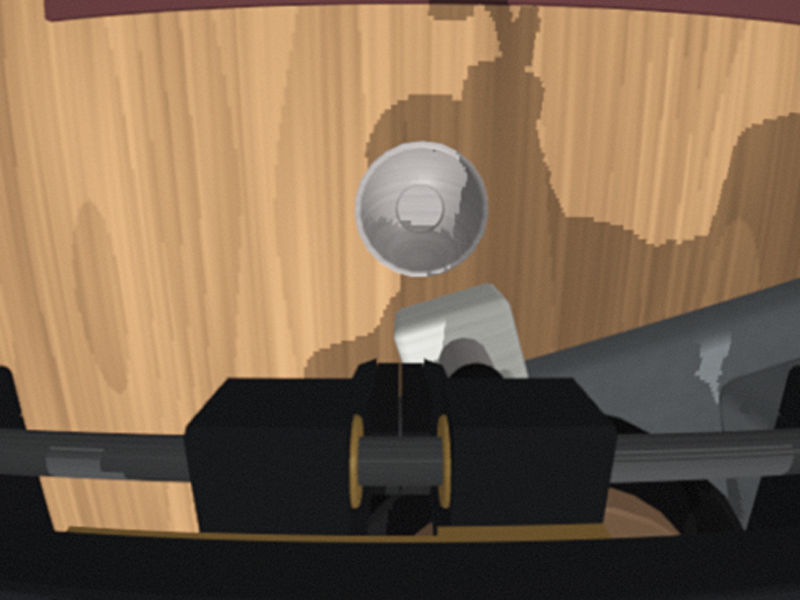

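>>> {"method": "move_arm", "body": {"increments": [[0,0.1,-0.05,0,0,0,0],[0,0.2,-0.1,0,0,0,0],[0,0.3,-0.1,0,0,0,0]]}}

```text
time_s: 28.45
ee_pos: [484.1, 247.8, 226.8]
eef_rot: [-3.134, 0.0, 1.57]
force: [-9.1, 4.1, 3.9]
width: 0.3
```

Force jumped to about 10 N, so the lever is at its stop. Backing off and lifting away.

>>> {"method": "move_arm", "body": {"increments": [[0,-0.2,0,0,0,0,0],[0,-0.5,0,0,0,0,0],[0,-1.2,0,0,0,0,0],[0,-2.5,0,0,0,0,0],[0,-4,0,0,0,0,0],[0,-5,0,0.5,0,0,0],[0,-5,0,3,0,0,0],[0,-5,0,6,0,0,0],[0,-6,-1,9,0,0,0],[0,-8,-4,11,0,0,0],[0,-10,-8,11,0,0,0],[0,-10,-12,11,0,0,0],[0,-10,-14,11,0,0,0],[0,-10,-14,11,0,0,0],[0,-10,-14,11,0,0,0]]}}

```text
time_s: 29.95
ee_pos: [384.4, 107.9, 337.1]
eef_rot: [-3.136, -0.001, 1.569]
force: [-0.6, 0.3, 0.4]
width: 0.1
```

```bash
python3 - <<'E'
from h import *
for n in('side','wrist','scene'):
    grab(n,n+'7.png')
    im=cv2.imread('pics/'+n+'7.png'); 
    if n=='side': im=im[170:350,90:330]
    if n=='scene': im=im[105:225,240:400]
    cv2.imwrite('pics/'+n+'7b.png',cv2.resize(im,(800,600),interpolation=cv2.INTER_CUBIC))
s=ctrl.read_state();print(s['force'],s['ee_pos'])
E
```

```text
[0.13582492 0.18279126 0.22187146] [384.34050472 109.01169115 336.77653735]
```

View pics/side7b.png

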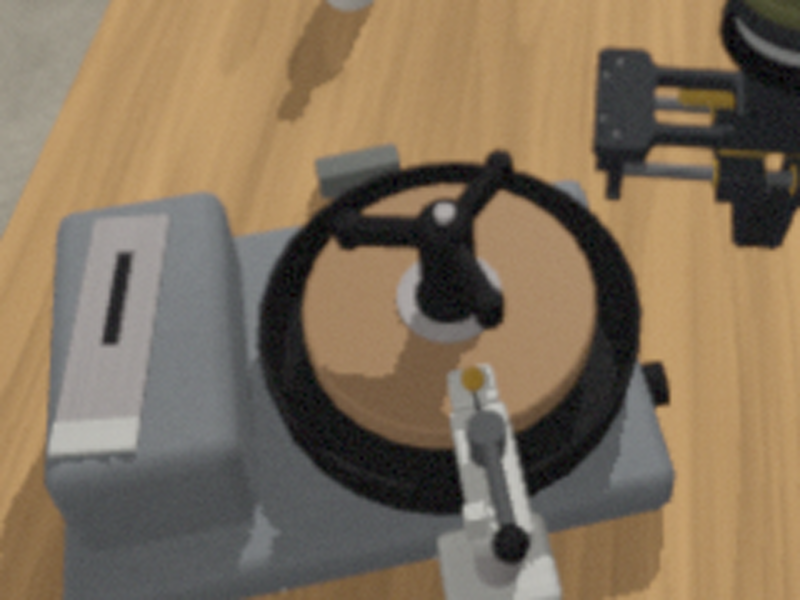

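View pics/wrist7b.png

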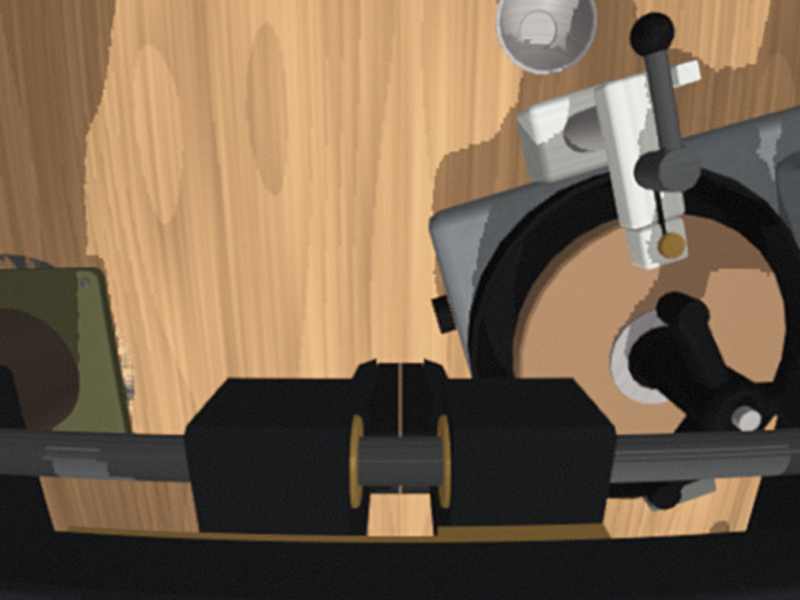

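View pics/scene7b.png

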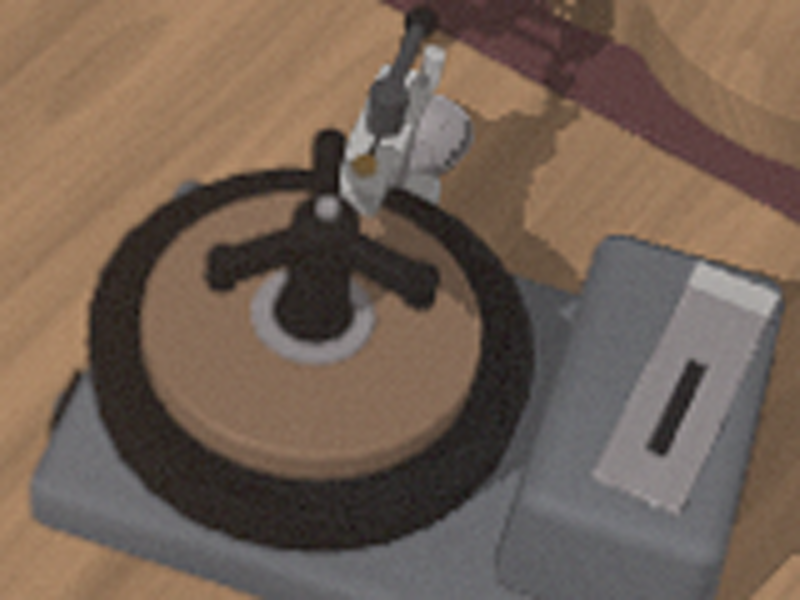

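Side view: the knob is at (510,543) and the lever lies along the arm. The nut arm is at (488,306), the same as after turning. The fist is clear of everything. I'll check the lever angle and the pin lift numerically.

```bash
python3 - <<'E'
from h import *
import pickle
S=pickle.load(open('pics/side7.png.pkl','rb'))
for F,k in((S,ray(S,90+510*.3-.4,170+543*.3-.4,172)),):
    d=k[:2]-[528,184];a=np.degrees(np.arctan2(d[1],d[0]));print(k,np.hypot(*d),np.radians(197.2-a))
def cen(fn):
    im=cv2.imread(fn)[270:295,215:245].astype(int); m=np.clip(im[...,1]-im[...,0]-30,0,None)*(im[...,2]>im[...,1]); m=m*(m>20)
    y,x=np.mgrid[:m.shape[0],:m.shape[1]]; return (m*x).sum()/m.sum()+215,(m*y).sum()/m.sum()+270
for i in(0,1,2,3,7):print(i,cen(f'pics/side{i}.png'))
P=proj(S,[[541,142,156],[541,142,158]]);print(P[1]-P[0])
E
python3 k.py pics/wrist7.png.pkl 653 33
```

```text
[510.20962956 249.69933179 172.        ] 68.06540588642754 1.6065499343329528
0 (np.float64(231.34340222575517), np.float64(283.3410174880763))
1 (np.float64(231.30243572395128), np.float64(283.25845737483087))
2 (np.float64(231.13430656934307), np.float64(283.2306569343066))
3 (np.float64(231.2349869451697), np.float64(283.266318537859))
7 (np.float64(231.2421768707483), np.float64(283.02312925170065))
[-0.02174449 -0.50530073]
[509.1 251.  172. ] 69.6 105.7 lever 1.597
```

```bash
python3 - <<'E'
from h import *
import pickle
S=pickle.load(open('pics/side7.png.pkl','rb'));W=pickle.load(open('pics/wrist2.png.pkl','rb'));C=pickle.load(open('pics/scene7.png.pkl','rb'))
def a(k):
    d=k[:2]-[567.5,58];return k.round(1),np.hypot(*d).round(1),np.degrees(np.arctan2(d[1],d[0])).round(1)
print(a(ray(W,464*.64,303*.64,192)),a(ray(S,90+350*.3,170+228*.3,190)),a(ray(C,240+420/5,105+283/5,190)),a(ray(S,90+488*.3,170+306*.3,190)),a(ray(C,240+225/5,105+268/5,190)))
E
```

```text
(array([630.5,  63.2, 192. ]), np.float64(63.2), np.float64(4.7)) (array([628.2,  63.4, 190. ]), np.float64(60.9), np.float64(5.1)) (array([629.7,  57.5, 190. ]), np.float64(62.2), np.float64(-0.5)) (array([534.7, 114. , 190. ]), np.float64(64.9), np.float64(120.4)) (array([ 5.411e+02, -4.000e-01,  1.900e+02]), np.float64(64.1), np.float64(-114.4))
```

```bash
python3 - <<'E'
from workcell import ctrl
print(ctrl.hand_in())
E
```

```text
the job is handed in; nothing more can be done
None
```

I turned the stone about 265° by its nut arm and left it with the high spot under the pin. I then swung the clamp lever to its stop, backed the arm clear and handed the job in at about 30 s; the hand-in gave no verdict.

- **High spot:** the drag was about 2.5 N elsewhere. It rose from a finger position of about 324° to a peak of 11.6 N at about 340°, then fell to 9.9 N at 342.5°. I stopped there, which I judge to be about 2° past the middle; the allowed error is about 10°. Camera views right after turning and at the end show the nut arm at the same angle, about 5° (one scene-view reading of that arm gave −0.5°, the other tips agreed).
- **Lever:** my first pushing position began to slip on the knob at 1.506 rad. I re-approached and pushed the knob sideways until the force jumped to about 10 N at the stop. The cameras then measured 1.60 to 1.61 rad against a nominal 1.571, which is within measuring error of home.
- **Forces and contact:** the highest reading on the stone or nut was about 12.2 N, and on the lever about 10.8 N. I only sampled between moves, so brief peaks in between are not recorded. At hand-in the arm was clear of everything and the force read about zero. I saw no bystander moved in the views I took.
- **Did not confirm:** I tried to see the pin's lift in the side view, but the shift was under a pixel and settled nothing. The high spot's position rests on the drag readings alone.

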